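# Load the bottle mixer and turn it over once by hand

### The job

Load the hand-turned mixer: pack every amber sample bottle that stands between the plate and the mixer (small round, square and wide ones with black caps) upright into its tray, standing on the tray's floor, then lower the aluminium holding plate over the two pins until it lies flush on both end walls. Only then take the crank and turn the loaded tray steadily anticlockwise seen from above, past the fixed pointer and on through one full turn, stopping with the crank back at the pointer. Leave the other things on the bench alone (the clip-top jars, tall drink bottle, petri dishes and empty tray), and let go of everything at the end.

Things in the scene. Friction and masses are not known exactly. Their poses are not given: they have to be found in the camera images.
- round1: Round amber sample bottle: body 52 diameter, 52 tall with a sloping shoulder to 61, then a black cap 26 diameter up to 94 (grip the cap, 66 to 94). Origin: centre of its underside, z up. None if absent.
- round2: Round amber sample bottle: body 52 diameter, 52 tall with a sloping shoulder to 61, then a black cap 26 diameter up to 94 (grip the cap, 66 to 94). Origin: centre of its underside, z up. None if absent.
- square1: Square amber sample bottle: body 52 x 52, 58 tall, then a black round cap 26 diameter up to 94 (grip the cap). Origin: centre of its underside, z up. None if absent.
- square2: Square amber sample bottle: body 52 x 52, 58 tall, then a black round cap 26 diameter up to 94 (grip the cap). Origin: centre of its underside, z up. None if absent.
- wide1: Wide rectangular amber sample bottle: body 52 (its x) x 105 (its y), 58 tall, then a black block-shaped stopper 38 (its x) x 20 (its y) up to 94 (grip the stopper across its 20). Origin: centre of its underside, z up. None if absent.
- wide2: Wide rectangular amber sample bottle: body 52 (its x) x 105 (its y), 58 tall, then a black block-shaped stopper 38 (its x) x 20 (its y) up to 94 (grip the stopper across its 20). Origin: centre of its underside, z up. None if absent.
- plate: Aluminium plate 256 (its x) x 100 (its y) x 8 thick; two through holes 13 diameter on its long axis at x = +-116; in the middle a black upright bar handle 60 long (x), 14 thick (y), 8 to 38 above the underside (grip across the 14). Starts lying on the bench. Origin: centre of its underside, z up. Fits either way round.
- tray (a point): Centre of the tray's inner floor, on the vertical turning axis; turns with the rotor. z up, x along the tray. Inside 220 (x) x 110 (y); side walls 5 thick, 40 above the floor; end walls at x = +-110 to 122, 120 wide, tops 97 above the floor. Takes 2 rows of 4 places (x = +-27.5, +-82.5; y = +-27.5); a wide bottle takes both places across (y = 0, its y along the tray's y).
- pin0 (a point): Centre of the foot of the steel locating pin on top of the end wall at the tray's +x end: pin 10 diameter, 22 high, its last 7 tapered. At (116, 0, 97) in the tray's frame.
- pin1 (a point): The same pin on the end wall at the tray's -x end, (-116, 0, 97) in the tray's frame.
- crank (a point): Centre of the top of the upright crank grip, a black sleeve 22 diameter, 66 tall, that spins freely on a post fixed to the rotor 105 from the turning axis, at (0, -105, 106) in the tray's frame (beside the tray, its top 9 above the end walls' tops).
- pointer (a point): Tip of the small fixed steel pointer at the rim of the mixer's foot. When the crank points to it (rotor angle 0 or one full turn), crank, pointer and axis are in line seen from above.
- rotor (a joint): Rotor angle in rad, growing anticlockwise seen from above; 0 with the crank at the pointer, starts a little below 0 (clockwise of the pointer), 6.283 after one full turn past the pointer. Counts turns; stiff enough to stay where it is left.
- petri: Bystander, to be left alone: stack of two closed petri dishes, 60 diameter, 25 high. Origin: centre of its underside.
- small_jar: Bystander, to be left alone: small clip-top jar, 84 diameter, 95 high. Origin: centre of its underside.
- drink: Bystander, to be left alone: amber drink bottle, 60 diameter, 210 high. Origin: centre of its underside.
- slide_tray: Bystander, to be left alone: empty white tray 75 x 120 x 22. Origin: centre of its underside.

How it is judged:
On the way, in this order (a step that is already met when the one before it is completed fails the run):
1. every sample bottle that is there stands upright on the tray's floor (x of round1 in the frame of tray between -0.092 and 0.092 m and y of round1 in the frame of tray between -0.036 and 0.036 m and z of round1 in the frame of tray between -0.004 and 0.004 m and angle between each of round1, round2, square1, square2, wide1, wide2's own z axis and vertical below 0.08 rad and x of round2 in the frame of tray between -0.092 and 0.092 m and y of round2 in the frame of tray between -0.036 and 0.036 m and z of round2 in the frame of tray between -0.004 and 0.004 m and x of square1 in the frame of tray between -0.092 and 0.092 m and y of square1 in the frame of tray between -0.036 and 0.036 m and z of square1 in the frame of tray between -0.004 and 0.004 m and x of square2 in the frame of tray between -0.092 and 0.092 m and y of square2 in the frame of tray between -0.036 and 0.036 m and z of square2 in the frame of tray between -0.004 and 0.004 m and x of wide1 in the frame of tray between -0.092 and 0.092 m and y of wide1 in the frame of tray between -0.01 and 0.01 m and z of wide1 in the frame of tray between -0.004 and 0.004 m and x of wide2 in the frame of tray between -0.092 and 0.092 m and y of wide2 in the frame of tray between -0.01 and 0.01 m and z of wide2 in the frame of tray between -0.004 and 0.004 m), for 0.2 s.
2. with the bottles packed, the plate lies flush on both end walls over the pins, the crank not yet turned past the pointer by more than a quarter turn or so (all of step 1 and x of plate in the frame of tray between -0.005 and 0.005 m and y of plate in the frame of tray between -0.005 and 0.005 m and z of plate in the frame of tray between 0.094 and 0.0995 m and angle between the z axis of plate and the z axis of tray, either way round below 0.025 rad and angle between the x axis of plate and the x axis of tray, either way round below 0.04 rad and value of joint rotor below 1.5 rad), for 0.3 s.
3. the crank is half way round, plate and bottles in place (all of step 1 and x of plate in the frame of tray between -0.005 and 0.005 m and y of plate in the frame of tray between -0.005 and 0.005 m and z of plate in the frame of tray between 0.094 and 0.0995 m and angle between the z axis of plate and the z axis of tray, either way round below 0.025 rad and angle between the x axis of plate and the x axis of tray, either way round below 0.04 rad and value of joint rotor between 3 and 4.2 rad), for 0.05 s.
At the end, for the whole second after the job is handed in: Every present bottle upright (0.08 rad) on the tray floor (4 mm), inside the walls; plate over both pins, flush on the end walls (height 3 mm, centre 5 mm, tilt 0.025 rad); rotor one full turn past the pointer, within 0.2 rad; all released and at rest (all of step 1 and x of plate in the frame of tray between -0.005 and 0.005 m and y of plate in the frame of tray between -0.005 and 0.005 m and z of plate in the frame of tray between 0.094 and 0.0995 m and angle between the z axis of plate and the z axis of tray, either way round below 0.025 rad and angle between the x axis of plate and the x axis of tray, either way round below 0.04 rad and value of joint rotor between 6.08319 and 6.48319 rad and velocity of joint rotor between -0.05 and 0.05 rad/s and linear speed of each of round1, round2, square1, square2, wide1, wide2, plate below 0.02 m/s); the robot touches nothing.
It fails at once if a bystander is moved more than 40 mm (distance of any of petri, small_jar, drink, slide_tray from where it was at the start of the episode above 0.04 m).
It fails at once if the rotor is spun faster than 4 rad/s (velocity of joint rotor above 4 rad/s or velocity of joint rotor below -4 rad/s).
Of round1, round2, square1, square2, wide1, wide2 only 4 to 6 are there at a start; the rules pass over those that are not, and their reading is None.
At some moment in a run one of round1, round2, square1, square2, wide1, wide2 may be knocked a few centimetres aside while the robot is not near it.
It also fails if it takes over 210 s, if anything falls off the work surface, if the arm or the gripper's body presses on something with over 40 N, if the wrist force passes 120 N, or if a joint passes its speed limit or range.

### The arm

A 6-joint arm with a two-finger parallel gripper is mounted at the origin on the work surface. World frame = base frame: x ahead of the robot, y to its left, z up, the work surface at z = 0. Lengths are in m, angles in rad, forces in N, time in s.
With the tool pointing down it reaches from about 0.35 to 0.775 m from the base axis. Payload 5.5 kg.
Tool frame: the origin (TCP) lies between the finger pads; the fingertips stand 8 mm ahead of it and the grasp point (between the pads) lies 11 mm behind it; z points along the fingers, y is the line along which they close (so a half turn about z gives the same grasp; the last joint's range is limited). The gripper opens to 85 mm and grips with 20 to 120 N. Pads are 22 mm wide; open, the fingers measure 114 mm over their backs; the gripper's body (76 mm by 85 mm) begins 54 mm behind the grasp point. The pads swing forward as they close: fully open they stand 13 mm farther back than shut.
Start: joints at [1.174, 0.313, 0.046, 1.304, 0, 1.431], TCP at [0.146, 0.556, 0.239] pointing down, gripper open.
Joint ranges: [-2.76, 2.76], [-0.86, 1.69], [-1.03, 1.26], [-2.2, 2.34], [-1.47, 1.5], [-3.14, 3.14]. Speed limits (rad/s): [2.57, 2.57, 3.14, 3.14, 3.14, 3.14].

### API

Orientations are given as a unit quaternion [w, x, y, z].
In Python, from workcell import env gives the robot as it stands.
- The arm moves only by the tool move_arm, never from a script. Its argument "moves" is one flat list of numbers, 5 for each row, row after row: the shift along the world's x, y, z in m, then the turn about the world's z in rad, then the finger opening in m, from 0 to 0.0854. A call has 1 to 12 rows; each row is the pose to reach, as a shift and turn from the pose commanded when the call began; what a row does not reach only later rows make up. A row lasts 1/12 s, in which the tool goes at most 41.7 mm and 7.16 degrees, less where a joint would pass 70% of its speed; a pose out of reach is approached as far as the arm can. A call with a gripper value outside its range is refused whole. The fingers move at their own pace and stop on an object; "newtons" is the grip in N (left out, the last holds). Time passes only in rows, so rows that repeat a pose let the fingers close. It gives the time, the measured TCP pose, the force, the opening and the grip force at its end, in the units of the state.
- env.get_state(): the state, without advancing time (a new reading comes with each control period).
- env.read_camera(name): name is "side" or "top" or "wrist"; returns a dict with "pixels" (384x512x3 uint8, red, green, blue), "camera_matrix" (3x3 intrinsics, pixels), "distortion" ([k1, k2, p1, p2, k3] as OpenCV has them; the pictures are not rectified), "rvec" (rotation vector, rad) and "tvec" (3), from world to camera coordinates, as OpenCV has them. Camera axes: x right, y down, z forward; pixel columns grow to the right and rows downward; lengths in m; the calibration is good to about 2 mm. A picture is of the moment at which its call begins. There is no depth.
- env.hand_in(): hands the job in; it is judged then, once.
The state is a dict: "clock": time; "joint_pos": joint angles; "qvel": joint speeds; "tau": joint torques, N m; "tcp_pos": TCP position; "orientation": TCP orientation; "wrist_force": force on the tool from outside, world axes, zero at the start; "ft_torque": the same for the moment, N m; "finger_gap": finger opening in m; "grip_force": force on a finger pad.
Only numpy, scipy, OpenCV 4.12 (cv2) and the standard library are available. Lean on these libraries where they do the work, as an engineer would, in place of code of your own. Each camera call takes 0.05 s, during which the arm holds its last target. There are 200 camera calls.

## Working session

There is one attempt and no reset: what is moved stays moved. The work goes in short steps, Python scripts to look and compute and a tool call to move; the robot and the scene stay as the last step left them, time stands still between calls to the robot, and variables do not carry over. Pictures are saved under pics/ and viewed, at most 14 in all, crops included, and the job is handed in when it is done.

Besides the shell and the picture viewer there is one more tool, called after "Call:" as name(argument=value, ...) on one line, values as JSON. move_arm: Moves the arm, as the interface text tells. Its arguments: {"type":"object","properties":{"moves":{"type":"array"},"newtons":{"type":"number"}},"required":["moves"]}

```bash
ls; mkdir -p pics; cat > h.py <<'E'
import numpy as np, cv2
from workcell import env
def shot(n):
    c=env.read_camera(n); c['K']=np.array(c['camera_matrix'],float); c['d']=np.array(c['distortion'],float)
    c['R']=cv2.Rodrigues(np.array(c['rvec'],float))[0]; c['t']=np.array(c['tvec'],float).ravel(); return c
def save(c,f): cv2.imwrite('pics/'+f,cv2.cvtColor(np.asarray(c['pixels']),cv2.COLOR_RGB2BGR))
def ray(c,uv):
    p=cv2.undistortPoints(np.array(uv,float).reshape(-1,1,2),c['K'],c['d']).reshape(-1,2)
    d=np.c_[p,np.ones(len(p))]@c['R']; o=-c['R'].T@c['t']; return o,d
def onz(c,uv,z):
    o,d=ray(c,uv); return o+d*((z-o[2])/d[:,2])[:,None]
def proj(c,P): return cv2.projectPoints(np.array(P,float).reshape(-1,1,3),np.array(c['rvec'],float),c['t'],c['K'],c['d'])[0].reshape(-1,2)
E
python3 - <<'E'
from h import *
for n in('top','side'):
    c=shot(n); save(c,n+'0.png'); print(n,-c['R'].T@c['t'])
    np.savez(n+'0.npz',**{k:np.array(v) for k,v in c.items()})
s=env.get_state(); print(s)
E
```

```text
pics
top [ 0.44545797 -0.07161996  1.35746742]
side [0.23355422 0.4523512  0.54897008]
{'clock': 0.1, 'joint_pos': array([1.17439338e+00, 3.13925501e-01, 4.50872899e-02, 1.30358963e+00,
       1.84720681e-05, 1.43120016e+00]), 'qvel': array([-0.00074729, -0.00189922,  0.00253097, -0.00058194,  0.0007064 ,
        0.00066218]), 'tau': array([ 2.96611586e-03, -4.81721914e+01,  2.99247301e+01,  1.27373741e-02,
       -1.40017278e-04,  6.32177564e-07]), 'tcp_pos': array([0.14587674, 0.55573357, 0.23849574]), 'orientation': array([-2.24921258e-04,  1.28050804e-01,  9.91767274e-01, -7.84191130e-04]), 'wrist_force': array([-0.46482404,  0.74404089, -1.34115241]), 'ft_torque': array([-0.00766044,  0.01748184, -0.05184924]), 'grip_force': 0.0, 'finger_gap': 0.08523764057263207}
```

View pics/top0.png

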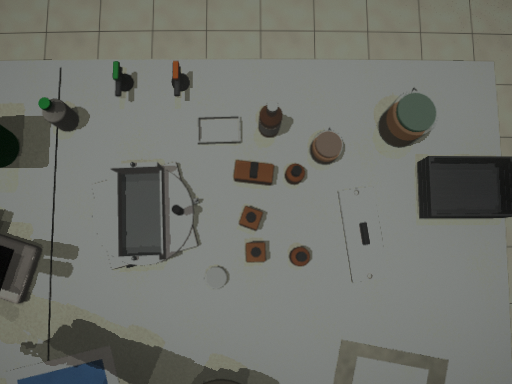

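View pics/side0.png

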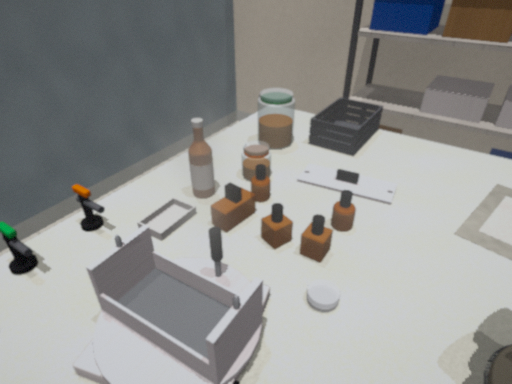

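Top view: a wide bottle at (254,172), rounds at (296,173) and (300,256), squares at (251,217) and (256,251), the plate handle at (365,233), and the tray centre near (141,211) with the crank at (178,210). That makes five bottles. The side view agrees.

```bash
python3 - <<'E'
from h import *
c=dict(np.load('top0.npz')); im=cv2.cvtColor(c['pixels'],cv2.COLOR_RGB2BGR)
cv2.imwrite('pics/crop1.png',cv2.resize(im[150:290,80:310],None,fx=3.45,fy=3.45,interpolation=cv2.INTER_CUBIC))
g=im.max(2); hsv=cv2.cvtColor(im,cv2.COLOR_BGR2HSV)
amber=((hsv[...,0]<16)&(hsv[...,1]>110)&(hsv[...,2]>35)).astype(np.uint8)
dark=(g<45).astype(np.uint8)
for nm,m in(('amber',amber),('dark',dark)):
    n,l,s,ce=cv2.connectedComponentsWithStats(m)
    for i in range(1,n):
        x,y=ce[i]
        if s[i,4]>12 and 160<x<400 and 90<y<300:
            z=.094 if nm=='dark' else .058
            r=cv2.minAreaRect(np.argwhere(l==i)[:,::-1].astype(np.float32))
            print(nm,s[i],ce[i].round(1),onz(c,ce[i],z)[0].round(4),np.round(r[1],1),round(r[2],1))
print(onz(c,[[254,172],[254,272],[354,172],[365,233],[178,210],[133,164],[135,265]],.1).round(3))
E
```

```text
amber [387 106  34  34 320] [398.1 128. ] [ 0.7819 -0.4817  0.058 ] [40.3 18.1] 46.0
amber [260 108  15  17 120] [266.  117.5] [ 0.8096 -0.1212  0.058 ] [17.9 10.2] 48.0
amber [234 161  40  22 586] [253.5 171.6] [ 0.6612 -0.0869  0.058 ] [38.1 18.5] 6.8
amber [286 164  19  18 168] [294.1 173.5] [ 0.6558 -0.1955  0.058 ] [17.4 17.4] 26.6
amber [240 206  22  24 260] [250.4 217.9] [ 0.5372 -0.0784  0.058 ] [18.3 18.8] 20.0
amber [246 243  19  19 255] [255.1 251.6] [ 0.4487 -0.0906  0.058 ] [18. 18.] 90.0
amber [291 247  19  19 176] [298.8 256.1] [ 0.4366 -0.2054  0.058 ] [17.7 17.7] 45.0
dark [269 112   7   4  16] [272.4 113.7] [ 0.81   -0.1368  0.094 ] [2.5 6.3] 78.7
dark [380 112   9  22  79] [383.1 123.3] [ 0.785  -0.4304  0.094 ] [20.4  8.1] 83.7
dark [262 121  19   7  24] [271.8 125.2] [ 0.7786 -0.1349  0.094 ] [ 5.2 18.1] 83.7
dark [385 133  29  13 155] [397.2 140.7] [ 0.7382 -0.4664  0.094 ] [28. 10.] 16.9
dark [250 162   8  16 100] [253.5 169.6] [ 0.6604 -0.0864  0.094 ] [ 6.5 14.9] 6.3
dark [291 166  10  10  76] [296.  170.8] [ 0.6573 -0.197   0.094 ] [9. 9.] 90.0
dark [239 180  32   5  41] [254.3 181.7] [ 0.6287 -0.0886  0.094 ] [31.1  1.3] 6.6
dark [172 206  11   9  72] [177.3 209.8] [0.5555 0.1098 0.094 ] [ 8. 10.] 90.0
dark [247 212   8  10  62] [250.5 216.9] [ 0.5374 -0.0787  0.094 ] [9. 7.] 90.0
dark [360 223  10  21 133] [364.3 233.2] [ 0.4948 -0.3716  0.094 ] [20.7  6.2] 80.5
dark [252 248   8   8  54] [255.5 251.5] [ 0.4488 -0.0912  0.094 ] [7. 7.] 90.0
dark [296 252  10   9  70] [300.7 256.1] [ 0.4367 -0.2065  0.094 ] [8. 9.] 90.0
[[ 0.653 -0.088  0.1  ]
 [ 0.397 -0.087  0.1  ]
 [ 0.653 -0.348  0.1  ]
 [ 0.495 -0.372  0.1  ]
 [ 0.555  0.107  0.1  ]
 [ 0.674  0.226  0.1  ]
 [ 0.415  0.214  0.1  ]]
```

View pics/crop1.png

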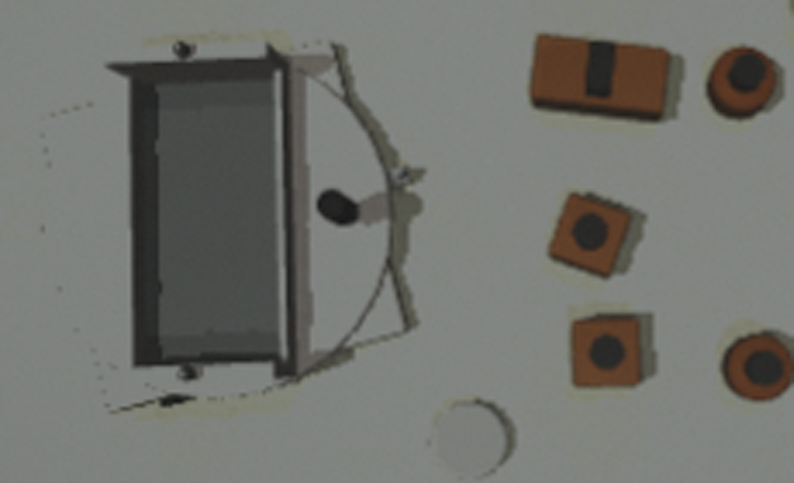

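The crop shows the pin tips at top-view pixels (133.6,164.2) and (134.5,257.8), the crank top at about (176,209.5) and the pointer at about (199,201). Next I'll get the tray height from the side view.

```bash
python3 - <<'E'
from h import *
c=dict(np.load('side0.npz')); im=cv2.cvtColor(c['pixels'],cv2.COLOR_RGB2BGR)
cv2.imwrite('pics/crop2.png',cv2.resize(im[205:384,70:280],None,fx=3.35,fy=3.35,interpolation=cv2.INTER_CUBIC))
E
```

```text
(no output)
```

View pics/crop2.png

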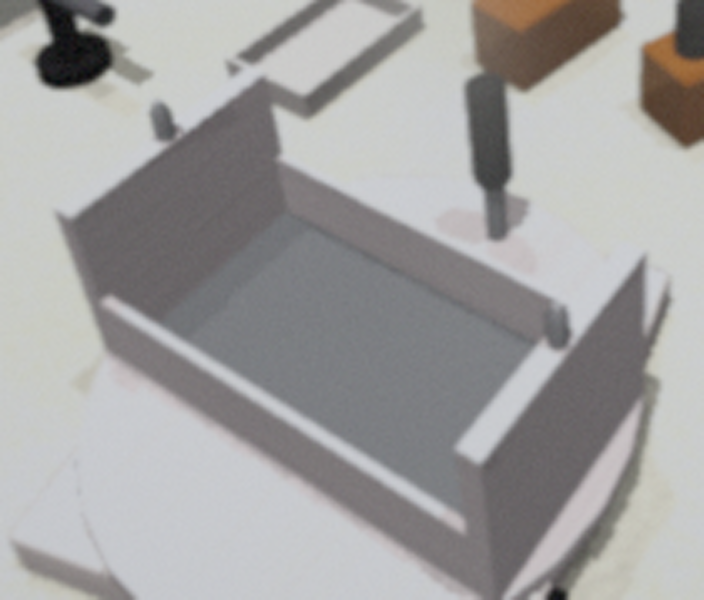

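The side crop shows the pin tips at side pixels (117.5,235.7) and (235.7,296.3), and the crank top at (215.1,229.5).

```bash
python3 - <<'E'
from h import *
T=dict(np.load('top0.npz'));S=dict(np.load('side0.npz'))
def tri(a,b):
    o1,d1=ray(T,a);o2,d2=ray(S,b);d1=d1[0];d2=d2[0]
    k=np.linalg.lstsq(np.c_[d1,-d2],o2-o1,rcond=None)[0]
    p,q=o1+k[0]*d1,o2+k[1]*d2; return ((p+q)/2).round(4),round(np.linalg.norm(p-q),4)
print('pin0',tri([133.5,164],[117.4,235.7]))
print('pin1',tri([134.4,257.7],[235.6,296.3]))
print('crank',tri([175.7,209.4],[215.,229.4]))
for z in(.13,.14,.15): 
  p=onz(T,[[133.5,164],[134.4,257.7]],z);print(z,p.round(4).tolist(),np.linalg.norm(p[0]-p[1]))
# side view cap tops
print('caps side');
im=cv2.cvtColor(S['pixels'],cv2.COLOR_RGB2BGR)
m=(im.max(2)<60).astype(np.uint8)
n,l,s,ce=cv2.connectedComponentsWithStats(m)
for i in range(1,n):
    x,y=ce[i]
    if 50<s[i,4]<600 and 200<x<380 and 150<y<260: print(s[i],ce[i].round(1),onz(S,ce[i],.08)[0].round(4))
print('pointer',onz(T,[[198.8,200.7]],.02), 'petri',onz(T,[[215,278]],.025),'jar',onz(T,[[327,145]],.095),'drink',onz(T,[[270,130]],.0),'slide',onz(T,[[220,130]],.02))
E
```

```text
pin0 (array([0.6641, 0.2114, 0.1624]), np.float64(0.0033))
pin1 (array([0.4342, 0.2026, 0.1613]), np.float64(0.0012))
crank (array([0.5513, 0.105 , 0.154 ]), np.float64(0.0003))
0.13 [[0.6689, 0.2177, 0.13], [0.4334, 0.2094, 0.13]] 0.23558412978049975
0.14 [[0.667, 0.2154, 0.14], [0.4335, 0.2071, 0.14]] 0.23366485986741017
0.15 [[0.6652, 0.213, 0.15], [0.4336, 0.2048, 0.15]] 0.23174558995432082
caps side
pointer [[0.58699901 0.06206196 0.02      ]] petri [[0.37860227 0.01620375 0.025     ]] jar [[ 0.72561578 -0.27934167  0.095     ]] drink [[ 0.78964828 -0.13442651  0.        ]] slide [[0.78451043 0.00550658 0.02      ]]
```

Measured so far:
- Tray centre is about (0.549, 0.207), yaw is about +0.037, and the floor is about z 0.045.
- Pin spacing comes out at 0.230 m, against the 0.232 m given.

I'll go for the wide bottle at about (0.6635, -0.0866), yaw -0.11.

Call:
move_arm(moves=[0.02, -0.025, 0, 0.05, 0.06, 0.045, -0.056, 0, 0.1, 0.06, 0.07, -0.087, 0, 0.144, 0.06, 0.095, -0.118, 0, 0.144, 0.06, 0.12, -0.149, 0, 0.144, 0.06, 0.145, -0.18, 0, 0.144, 0.06, 0.17, -0.211, 0, 0.144, 0.06, 0.195, -0.242, 0, 0.144, 0.06, 0.22, -0.273, 0, 0.144, 0.06, 0.245, -0.304, 0, 0.144, 0.06, 0.27, -0.335, 0, 0.144, 0.06, 0.295, -0.366, 0, 0.144, 0.06], newtons=40)

```text
clock: 1.1
tcp_pos: [0.4417, 0.1883, 0.2391]
orientation: [-0.0, 0.056, 0.998, 0.0]
wrist_force: [0.7, 1.2, 0.4]
finger_gap: 0.0605
grip_force: 0.0
```

Call:
move_arm(moves=[0.025, -0.031, 0, 0, 0.06, 0.05, -0.062, 0, 0, 0.06, 0.075, -0.093, 0, 0, 0.06, 0.1, -0.124, 0, 0, 0.06, 0.125, -0.155, 0, 0, 0.06, 0.15, -0.186, 0, 0, 0.06, 0.175, -0.217, 0, 0, 0.06, 0.2, -0.248, 0, 0, 0.06, 0.2225, -0.2766, 0, 0, 0.06, 0.2225, -0.2766, 0, 0, 0.06, 0.2225, -0.2766, 0, 0, 0.06])

```text
clock: 2.02
tcp_pos: [0.6639, -0.0884, 0.2371]
orientation: [-0.001, 0.058, 0.998, 0.0]
wrist_force: [-0.6, -0.1, -0.9]
finger_gap: 0.0602
grip_force: 0.0
```

```bash
cat >> h.py <<'E'
def caps(c,quiet=False):
    im=cv2.cvtColor(np.asarray(c['pixels']),cv2.COLOR_RGB2BGR); m=(im.max(2)<45).astype(np.uint8)
    n,l,s,ce=cv2.connectedComponentsWithStats(m); out=[]
    for i in range(1,n):
        if 40<s[i,4]<180:
            p=onz(c,ce[i],.077)[0]
            if .35<p[0]<.72 and -.4<p[1]<0.25: out.append((p.round(4),s[i,4]))
    return out
def st():
    s=env.get_state(); from scipy.spatial.transform import Rotation as R
    q=s['orientation']; M=R.from_quat(np.r_[q[1:],q[0]]).as_matrix(); y=M[:,1]
    print('t',round(s['clock'],2),'tcp',s['tcp_pos'].round(4),'yaw_y',round(np.arctan2(-y[0],y[1]),4),'tilt',M[:,2].round(3),'F',s['wrist_force'].round(1),'gap',round(s['finger_gap'],4),'grip',round(s['grip_force'],1)); return s
E
python3 - <<'E'
from h import *
st(); T=shot('top'); print(*caps(T),sep='\n'); save(T,'t1.png')
w=shot('wrist'); save(w,'w1.png'); print(-w['R'].T@w['t'])
np.savez('w1.npz',**{k:np.array(v) for k,v in w.items()})
E
```

```text
t 2.02 tcp [ 0.6639 -0.0884  0.2371] yaw_y -0.1158 tilt [-0.003  0.001 -1.   ] F [-0.6 -0.1 -0.9] gap 0.0602 grip 0.0
(array([ 0.7018, -0.163 ,  0.077 ]), np.int32(96))
(array([ 0.6604, -0.1988,  0.077 ]), np.int32(78))
(array([0.557 , 0.1122, 0.077 ]), np.int32(72))
(array([0.4573, 0.1158, 0.077 ]), np.int32(153))
(array([ 0.4953, -0.3752,  0.077 ]), np.int32(84))
(array([0.4435, 0.1974, 0.077 ]), np.int32(47))
(array([ 0.4364, -0.2088,  0.077 ]), np.int32(77))
[ 0.59745802 -0.07927319  0.37209637]
```

View pics/w1.png

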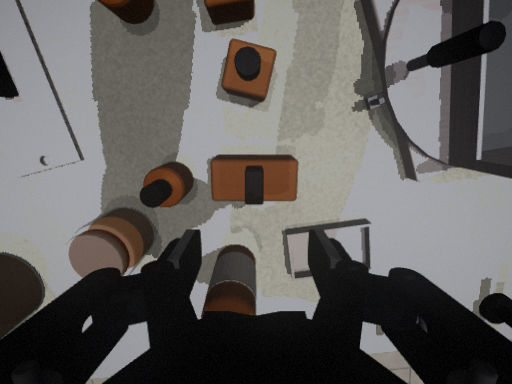

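The wrist view shows the wide bottle square to the image, with its body at x 211–298, y 155–202 and its stopper at x 246–264, y 166–204. The gripper yaw is therefore right. The drink bottle stays clear beyond it.

```bash
python3 - <<'E'
from h import *
w=dict(np.load('w1.npz'))
print('stopper',onz(w,[[255,185]],.078).round(4)); print('top corners',onz(w,[[246,166],[264,166],[255,204]],.094).round(4))
print('stopper base edge',onz(w,[[255,166]],.094).round(4))
print('body top near/far rim',onz(w,[[211,155],[298,155]],.058).round(4),onz(w,[[211,202],[298,200]],.0).round(4),onz(w,[[211,186],[298,186]],.058).round(4))
print('drink',onz(w,[[233,305]],.2).round(4))
print('round top',onz(w,[[156,194]],.094).round(4),'sq top',onz(w,[[248,63]],.094).round(4))
print('proj', proj(w,[[.6635,-.0866,.094],[.6635,-.0866,.058],[.6635-.019,-.0866,.094],[.6635+.019,-.0866,.094]]).round(1))
E
```

```text
stopper [[ 0.6638 -0.0857  0.078 ]]
top corners [[ 0.6389 -0.0925  0.094 ]
 [ 0.641  -0.0737  0.094 ]
 [ 0.6812 -0.0878  0.094 ]]
stopper base edge [[ 0.64   -0.0831  0.094 ]]
body top near/far rim [[ 0.6267 -0.1333  0.058 ]
 [ 0.6383 -0.0321  0.058 ]] [[ 0.6993 -0.1537  0.    ]
 [ 0.7106 -0.0281  0.    ]] [[ 0.6635 -0.139   0.058 ]
 [ 0.6754 -0.0348  0.058 ]]
drink [[ 0.726  -0.1098  0.2   ]]
round top [[ 0.6579 -0.1925  0.094 ]] sq top [[ 0.5409 -0.0786  0.094 ]]
proj [[254.2 188.1]
 [254.2 181.1]
 [252.2 170.6]
 [256.2 205. ]]
```

Call:
move_arm(moves=[-0.001, 0.002, -0.03, 0, 0.06, -0.001, 0.002, -0.065, 0, 0.06, -0.001, 0.002, -0.1, 0, 0.06, -0.001, 0.002, -0.13, 0, 0.06, -0.001, 0.002, -0.15, 0, 0.06, -0.001, 0.002, -0.164, 0, 0.06, -0.001, 0.002, -0.164, 0, 0.01, -0.001, 0.002, -0.164, 0, 0.01, -0.001, 0.002, -0.164, 0, 0.01, -0.001, 0.002, -0.164, 0, 0.01, -0.001, 0.002, -0.164, 0, 0.01, -0.001, 0.002, -0.164, 0, 0.01], newtons=40)

```text
clock: 3.12
tcp_pos: [0.6636, -0.0843, 0.0776]
orientation: [0.002, 0.056, 0.998, 0.0]
wrist_force: [-2.0, 2.3, 6.4]
finger_gap: 0.0188
grip_force: 40.8
```

```bash
python3 -c "
from h import *
st()"
```

```text
t 3.12 tcp [ 0.6636 -0.0843  0.0776] yaw_y -0.1124 tilt [ 0.003 -0.    -1.   ] F [-2.   2.3  6.4] gap 0.0188 grip 40.8
```

The grip gap of 19 mm matches the 20 mm stopper. Lifting it and carrying it towards the tray.

Call:
move_arm(moves=[0, 0, 0.02, 0, 0.01, 0, 0, 0.05, 0, 0.01, 0, 0, 0.08, 0, 0.01, 0, 0, 0.11, 0, 0.01, 0, 0, 0.14, 0, 0.01, 0, 0, 0.17, 0, 0.01, -0.005, 0.02, 0.19, 0.04, 0.01, -0.015, 0.05, 0.19, 0.08, 0.01, -0.025, 0.08, 0.19, 0.12, 0.01, -0.035, 0.11, 0.19, 0.149, 0.01, -0.035, 0.13, 0.19, 0.149, 0.01, -0.035, 0.14, 0.19, 0.149, 0.01], newtons=50)

```text
clock: 4.12
tcp_pos: [0.6266, 0.0583, 0.2657]
orientation: [-0.0, -0.019, 1.0, 0.0]
wrist_force: [0.8, -0.2, -3.5]
finger_gap: 0.0191
grip_force: 49.7
```

```bash
python3 - <<'E'
from h import *
st(); w=shot('wrist'); save(w,'w2.png'); np.savez('w2.npz',**{k:np.array(v) for k,v in w.items()})
im=cv2.imread('pics/w2.png'); cv2.imwrite('pics/w2.png',cv2.resize(im,None,fx=1.5,fy=1.5,interpolation=cv2.INTER_CUBIC))
E
```

```text
t 4.12 tcp [0.6266 0.0583 0.2657] yaw_y 0.0387 tilt [-0.     0.001 -1.   ] F [ 0.8 -0.2 -3.5] gap 0.0191 grip 49.7
```

View pics/w2.png

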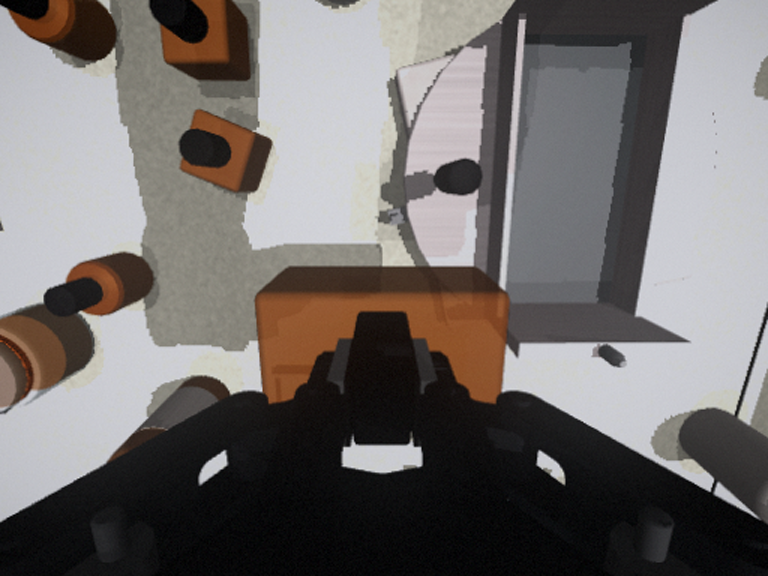

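The wide bottle hangs straight in the grip. In the wrist view (full-resolution pixels) the pin0 foot is at about (400,233), its tip at (415,240), and the crank top at about (311,117). I'll fit the tray pose (x, y, yaw, floor height) to the points from all views.

```bash
python3 - <<'E'
from h import *
from scipy.optimize import least_squares
T=dict(np.load('top0.npz'));S=dict(np.load('side0.npz'));W=dict(np.load('w2.npz'))
P={'p0t':(.116,0,.119),'p0f':(.116,0,.097),'p1t':(-.116,0,.119),'p1f':(-.116,0,.097),'cr':(0,-.105,.106)}
obs=[(T,'p0t',133.5,164),(T,'p1t',134.4,257.7),(T,'cr',175.7,209.4),(S,'p0t',117.4,235.9),(S,'p1t',235.6,296.5),(S,'p0f',119,246),(S,'p1f',236.9,307.7),(S,'cr',215,229.4),(W,'p0f',400,232.7),(W,'p0t',414.5,240),(W,'cr',310.7,117.3)]
def world(v,p):
    x,y,th,h=v;c,s=np.cos(th),np.sin(th); return [x+c*p[0]-s*p[1],y+s*p[0]+c*p[1],h+p[2]]
def f(v): return np.concatenate([proj(c,[world(v,P[n])])[0]-[a,b] for c,n,a,b in obs])
r=least_squares(f,[.549,.207,.037,.045],loss='soft_l1')
print(r.x.round(4)); print(f(r.x).reshape(-1,2).round(1).tolist())
E
```

```text
[0.5482 0.2095 0.0414 0.0451]
[[-1.8, -0.6], [-1.3, 0.6], [0.4, -0.3], [-0.6, 0.1], [0.6, 0.2], [0.7, 0.2], [-0.2, -0.2], [-0.4, 0.9], [1.6, -0.0], [-0.8, 1.7], [-2.2, -0.7]]
```

```bash
python3 - <<'E'
from h import *
T=dict(np.load('top0.npz'));W=dict(np.load('w2.npz'))
g=cv2.cvtColor(T['pixels'],cv2.COLOR_RGB2GRAY)
for r in(195,205,225,235): print(r,g[r-1:r+2,112:172].mean(0).astype(int).tolist())
gw=cv2.cvtColor(W['pixels'],cv2.COLOR_RGB2GRAY)
for r in(80,120,150): print(r,gw[r-1:r+2,320:470].mean(0).astype(int).tolist())
E
```

```text
195 [129, 129, 129, 130, 129, 106, 54, 38, 40, 41, 43, 44, 43, 50, 71, 74, 74, 74, 73, 73, 74, 74, 74, 74, 73, 74, 74, 73, 75, 74, 73, 74, 75, 74, 75, 74, 74, 74, 74, 75, 74, 75, 74, 74, 75, 75, 75, 87, 120, 114, 53, 40, 58, 90, 90, 91, 105, 130, 130, 130]
205 [129, 129, 129, 129, 129, 110, 58, 37, 38, 39, 43, 44, 43, 44, 71, 74, 74, 74, 74, 74, 75, 74, 74, 75, 75, 74, 73, 74, 74, 74, 74, 74, 74, 74, 74, 74, 74, 74, 74, 74, 74, 75, 74, 74, 74, 75, 74, 82, 110, 118, 66, 40, 53, 82, 89, 90, 90, 104, 131, 128]
225 [129, 128, 129, 129, 129, 128, 71, 38, 38, 39, 43, 43, 44, 43, 71, 74, 75, 74, 74, 75, 74, 74, 75, 74, 74, 75, 74, 75, 75, 75, 74, 75, 74, 75, 74, 74, 74, 75, 75, 75, 75, 75, 75, 75, 75, 75, 76, 78, 96, 124, 91, 40, 46, 68, 89, 89, 89, 102, 129, 130]
235 [129, 129, 129, 129, 128, 129, 74, 39, 39, 39, 44, 45, 44, 44, 59, 73, 74, 75, 75, 75, 75, 75, 75, 74, 75, 75, 75, 75, 75, 75, 75, 75, 75, 75, 76, 76, 75, 77, 76, 76, 76, 76, 77, 76, 76, 77, 76, 76, 90, 129, 114, 41, 43, 63, 90, 90, 90, 93, 108, 131]
80 [194, 154, 88, 89, 88, 88, 89, 86, 86, 86, 74, 59, 58, 57, 58, 57, 56, 56,
[... 1348 characters left out ...]
8, 109, 109, 100, 71, 60, 59, 61, 61, 59, 60, 60, 59, 116, 185, 206, 207, 192, 151, 121, 123, 120, 120, 119, 120, 120, 121, 120, 119, 119, 118, 119, 118, 117, 119, 118, 116, 117, 117, 117, 117, 117, 117, 118, 117, 117, 117, 117, 118, 117, 115, 118, 116, 117, 116, 115, 115, 115, 116, 116, 114, 115, 115, 114, 115, 115, 114, 115, 115, 114, 114, 113, 114, 113, 114, 113, 112, 113, 112, 114, 114, 113, 110, 64, 63, 63, 63, 64, 63, 62, 63, 61, 58, 56, 56, 57, 58, 57, 57, 57, 56, 57, 58, 58, 57, 57, 57, 57, 55, 56, 61, 143, 200, 204, 205, 205, 205, 204, 204, 204, 204, 204, 204, 204, 204, 204, 204, 204, 204, 204, 204, 203, 203, 204, 203, 204, 204, 204, 205, 202, 203, 203, 203, 203, 203, 203, 202, 202]
```

```bash
python3 - <<'E'
from h import *
T=dict(np.load('top0.npz'));W=dict(np.load('w2.npz'))
for h in(.035,.04,.045,.05):
    print('h',h)
    for nm,c,rows in(('T',T,{205:(117.5,125.5,159.4,162.1),225:(117.6,125.6,160,162.5)}),('W',W,{80:(444.1,413.5,345,340.3),120:(437.7,408.6,342.5,337.3),150:(432.8,404.7,340,335)})):
        for r,us in rows.items():
            p=[onz(c,[[u,r]],z)[0] for u,z in zip(us,(h+.04,h,h+.04,h+.04))]
            print(nm,r,'x',round(p[0][0],3),'y+55top,y+55floor,y-55,y-60:',[round(q[1],4) for q in p],'mid',round((p[0][1]+p[2][1])/2,4),'w',round(p[0][1]-p[2][1],4))
E
```

```text
h 0.035
T 205 x 0.57 y+55top,y+55floor,y-55,y-60: [np.float64(0.2699), np.float64(0.2588), np.float64(0.1596), np.float64(0.1525)] mid 0.2148 w 0.1103
T 225 x 0.518 y+55top,y+55floor,y-55,y-60: [np.float64(0.2681), np.float64(0.257), np.float64(0.157), np.float64(0.1505)] mid 0.2126 w 0.1111
W 80 x 0.504 y+55top,y+55floor,y-55,y-60: [np.float64(0.2705), np.float64(0.2575), np.float64(0.1573), np.float64(0.1519)] mid 0.2139 w 0.1133
W 120 x 0.547 y+55top,y+55floor,y-55,y-60: [np.float64(0.2725), np.float64(0.2602), np.float64(0.1598), np.float64(0.1536)] mid 0.2161 w 0.1127
W 150 x 0.583 y+55top,y+55floor,y-55,y-60: [np.float64(0.274), np.float64(0.2622), np.float64(0.161), np.float64(0.155)] mid 0.2175 w 0.1129
h 0.04
T 205 x 0.569 y+55top,y+55floor,y-55,y-60: [np.float64(0.2686), np.float64(0.2575), np.float64(0.1587), np.float64(0.1517)] mid 0.2136 w 0.1098
T 225 x 0.517 y+55top,y+55floor,y-55,y-60: [np.float64(0.2668), np.float64(0.2558), np.float64(0.1561), np.float64(0.1496)] mid 0.2115 w 0.1106
W 80 x 0.504 y+55top,y+55floor,y-55,y-60: [np.float64(0.2672), np.float64(0.2547), n
[... 1089 characters left out ...]
8 y+55top,y+55floor,y-55,y-60: [np.float64(0.2659), np.float64(0.255), np.float64(0.1569), np.float64(0.1499)] mid 0.2114 w 0.109
T 225 x 0.517 y+55top,y+55floor,y-55,y-60: [np.float64(0.2641), np.float64(0.2533), np.float64(0.1544), np.float64(0.1479)] mid 0.2092 w 0.1098
W 80 x 0.506 y+55top,y+55floor,y-55,y-60: [np.float64(0.2606), np.float64(0.2492), np.float64(0.1526), np.float64(0.1475)] mid 0.2066 w 0.108
W 120 x 0.548 y+55top,y+55floor,y-55,y-60: [np.float64(0.2625), np.float64(0.2518), np.float64(0.155), np.float64(0.1491)] mid 0.2087 w 0.1075
W 150 x 0.582 y+55top,y+55floor,y-55,y-60: [np.float64(0.2639), np.float64(0.2537), np.float64(0.1562), np.float64(0.1504)] mid 0.21 w 0.1077
```

Tray refined: centre (0.548, 0.2113), yaw 0.043, floor 0.044. Inner width checks out at 0.110. I'll move over the wide bottle's slot (local x +80) and lower most of the way.

Call:
move_arm(moves=[0.001, 0.03, 0, 0.004, 0.01, 0.001, 0.065, 0, 0.004, 0.01, 0.001, 0.1, 0, 0.004, 0.01, 0.001, 0.135, 0, 0.004, 0.01, 0.001, 0.1565, 0, 0.004, 0.01, 0.001, 0.1565, 0, 0.004, 0.01, 0.001, 0.1565, -0.03, 0.004, 0.01, 0.001, 0.1565, -0.06, 0.004, 0.01, 0.001, 0.1565, -0.08, 0.004, 0.01, 0.001, 0.1565, -0.1, 0.004, 0.01, 0.001, 0.1565, -0.115, 0.004, 0.01, 0.001, 0.1565, -0.115, 0.004, 0.01])

```text
clock: 5.17
tcp_pos: [0.6284, 0.2103, 0.1489]
orientation: [-0.001, -0.019, 1.0, -0.001]
wrist_force: [-0.2, -0.3, -4.7]
finger_gap: 0.0193
grip_force: 51.2
```

```bash
python3 - <<'E'
from h import *
st(); w=shot('wrist'); save(w,'w3.png'); print(*caps(shot('top')),sep='\n')
E
```

```text
t 5.17 tcp [0.6284 0.2103 0.1489] yaw_y 0.0389 tilt [-0.001 -0.001 -1.   ] F [-0.2 -0.3 -4.7] gap 0.0193 grip 51.2
(array([0.5511, 0.1126, 0.077 ]), np.int32(73))
(array([ 0.449 , -0.0917,  0.077 ]), np.int32(45))
```

View pics/w3.png

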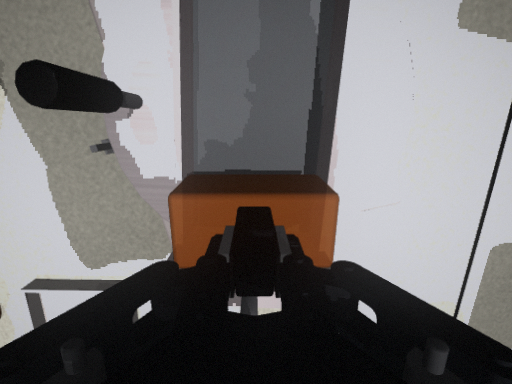

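In the wrist view the bottle's bottom edges (188–320) sit about 5 px left of the middle of the tray walls (181–337). That is about 3 mm, which agrees with the summed commands, so I'll shift +3 mm in y and lower to the floor.

Call:
move_arm(moves=[0, 0.003, 0, 0, 0.01, 0, 0.003, 0, 0, 0.01, 0, 0.003, -0.01, 0, 0.01, 0, 0.003, -0.018, 0, 0.01, 0, 0.003, -0.024, 0, 0.01, 0, 0.003, -0.026, 0, 0.01, 0, 0.003, -0.026, 0, 0.01])

```text
clock: 5.85
tcp_pos: [0.6286, 0.2152, 0.1242]
orientation: [0.0, -0.02, 1.0, 0.0]
wrist_force: [-0.4, -3.3, 0.2]
finger_gap: 0.0191
grip_force: 51.6
```

Call:
move_arm(moves=[0, 0, -0.002, 0, 0.01, 0, 0, -0.002, 0, 0.01, 0, 0, -0.002, 0, 0.01])

```text
clock: 6.1
tcp_pos: [0.6286, 0.2153, 0.124]
orientation: [0.001, -0.02, 1.0, 0.0]
wrist_force: [-3.7, -5.2, 9.0]
finger_gap: 0.0188
grip_force: 52.8
```

Call:
move_arm(moves=[0, 0, -0.002, 0, 0.01, 0, 0, -0.002, 0, 0.01, 0, 0, -0.002, 0, 0.01])

```text
clock: 6.35
tcp_pos: [0.6287, 0.2152, 0.1238]
orientation: [0.001, -0.02, 1.0, 0.0]
wrist_force: [-6.8, -5.7, 17.4]
finger_gap: 0.019
grip_force: 53.9
```

Call:
move_arm(moves=[0, 0, 0.002, 0, 0.01, 0, 0, 0.002, 0, 0.04, 0, 0, 0.002, 0, 0.04, 0, 0, 0.002, 0, 0.04, 0, 0, 0.002, 0, 0.04, 0, 0, 0.025, 0, 0.04, 0, 0, 0.055, 0, 0.04, 0, 0, 0.09, 0, 0.06, 0, 0, 0.125, 0, 0.06, 0, 0, 0.13, 0, 0.06])

```text
clock: 7.18
tcp_pos: [0.6309, 0.2159, 0.2573]
orientation: [0.005, -0.02, 1.0, 0.001]
wrist_force: [-1.1, -0.4, 0.9]
finger_gap: 0.06
grip_force: 0.0
```

```bash
python3 - <<'E'
from h import *
st(); T=shot('top');print(*caps(T),sep='\n'); w=shot('wrist')
a=cv2.resize(np.asarray(w['pixels']),(512,384)); b=np.asarray(T['pixels'])[140:270,60:320]; b=cv2.resize(b,(780,390))
cv2.imwrite('pics/b4.png',cv2.cvtColor(b,cv2.COLOR_RGB2BGR)); cv2.imwrite('pics/w4.png',cv2.cvtColor(a,cv2.COLOR_RGB2BGR))
np.savez('w4.npz',**{k:np.array(v) for k,v in w.items()})
E
```

```text
t 7.18 tcp [0.6309 0.2159 0.2573] yaw_y 0.0405 tilt [ 0.01   0.003 -1.   ] F [-1.1 -0.4  0.9] gap 0.06 grip 0.0
(array([0.5564, 0.1125, 0.077 ]), np.int32(72))
(array([ 0.5387, -0.0787,  0.077 ]), np.int32(55))
(array([ 0.449 , -0.0914,  0.077 ]), np.int32(51))
```

View pics/w4.png

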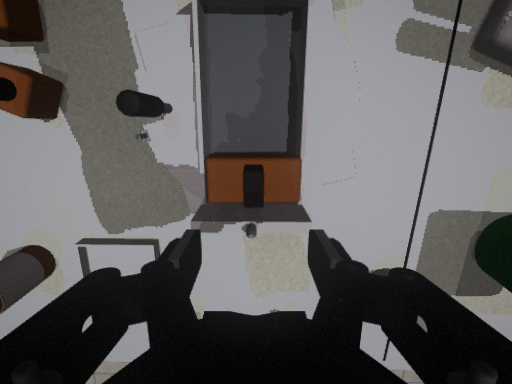

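The wide bottle stands in the tray's +x end, clear of the walls. Next is square1 at (0.540, -0.0785), yaw about -0.33.

Call:
move_arm(moves=[-0.011, -0.036, 0, -0.1, 0.06, -0.022, -0.073, 0, -0.2, 0.06, -0.033, -0.11, 0, -0.3, 0.06, -0.044, -0.147, 0, -0.37, 0.06, -0.055, -0.183, 0, -0.37, 0.06, -0.066, -0.22, 0, -0.37, 0.06, -0.077, -0.257, 0, -0.37, 0.06, -0.0885, -0.2934, 0, -0.37, 0.06, -0.0885, -0.2934, 0, -0.37, 0.06, -0.0885, -0.2934, 0, -0.37, 0.06], newtons=40)

```text
clock: 8.12
tcp_pos: [0.5388, -0.0799, 0.2484]
orientation: [-0.001, 0.166, 0.986, 0.0]
wrist_force: [0.1, 0.5, -0.4]
finger_gap: 0.0602
grip_force: 0.0
```

```bash
cat >> h.py <<'E'
def sq(c,near):
    im=cv2.cvtColor(np.asarray(c['pixels']),cv2.COLOR_RGB2HSV)
    m=((im[...,0]<16)&(im[...,1]>110)&(im[...,2]>90)).astype(np.uint8)
    n,l,s,ce=cv2.connectedComponentsWithStats(m); i=1+np.argmin(np.linalg.norm(ce[1:]-near,axis=1)+1e3*(s[1:,4]<150))
    k=np.argwhere(l==i)[:,::-1].astype(np.float32); q=cv2.boxPoints(cv2.minAreaRect(k)); P=onz(c,q,.058)
    e=np.diff(np.r_[P,P[:1]],axis=0); print('top face',s[i],'c',P.mean(0).round(4),'edges',np.linalg.norm(e,axis=1).round(3),'yaw',((np.arctan2(e[:,1],e[:,0])+np.pi/4)%(np.pi/2)-np.pi/4).round(3))
E
python3 - <<'E'
from h import *
st(); w=shot('wrist'); save(w,'w5.png'); p=proj(w,[[.54,-.0785,.058]])[0]; print(p); sq(w,p)
g=np.asarray(w['pixels']).max(2); m=(g<60).astype(np.uint8); n,l,s,ce=cv2.connectedComponentsWithStats(m)
for i in range(1,n):
    if 100<s[i,4]<1500 and np.linalg.norm(ce[i]-p)<40: print(s[i],ce[i],onz(w,ce[i],.085))
E
```

```text
t 8.12 tcp [ 0.5388 -0.0799  0.2484] yaw_y -0.334 tilt [-0.003  0.001 -1.   ] F [ 0.1  0.5 -0.4] gap 0.0602 grip 0.0
[255.50820806 179.84382168]
top face [236 159  40  39 925] c [ 0.5382 -0.0779  0.058 ] edges [0.047 0.048 0.049 0.048] yaw [-0.333 -0.314 -0.333 -0.351]
[236 154  38   5 133] [254.09774436 155.80451128] [[ 0.5084822  -0.06941729  0.085     ]]
[244 170  23  26 481] [254.73388773 182.57588358] [[ 0.53740854 -0.07867403  0.085     ]]
```

Square1's centre and yaw are confirmed (-0.333, centred under the gripper). Grasping it.

Call:
move_arm(moves=[-0.001, 0, -0.035, 0, 0.06, -0.001, 0, -0.07, 0, 0.06, -0.001, 0, -0.105, 0, 0.06, -0.001, 0, -0.14, 0, 0.06, -0.001, 0, -0.16, 0, 0.06, -0.001, 0, -0.175, 0, 0.06, -0.001, 0, -0.175, 0, 0.06, -0.001, 0, -0.175, 0, 0.01, -0.001, 0, -0.175, 0, 0.01, -0.001, 0, -0.175, 0, 0.01, -0.001, 0, -0.175, 0, 0.01, -0.001, 0, -0.175, 0, 0.01])

```text
clock: 9.17
tcp_pos: [0.5401, -0.0783, 0.0766]
orientation: [0.001, 0.164, 0.986, 0.0]
wrist_force: [0.6, 1.0, 1.4]
finger_gap: 0.0248
grip_force: 39.6
```

Call:
move_arm(moves=[0, 0, 0.03, 0, 0.01, 0, 0, 0.065, 0, 0.01, 0, 0, 0.1, 0, 0.01, 0, 0, 0.135, 0, 0.01, 0, 0, 0.165, 0, 0.01, 0, 0.015, 0.185, 0.05, 0.01, 0.003, 0.045, 0.185, 0.15, 0.01, 0.006, 0.08, 0.185, 0.25, 0.01, 0.009, 0.115, 0.185, 0.35, 0.01, 0.012, 0.15, 0.185, 0.376, 0.01, 0.015, 0.18, 0.185, 0.376, 0.01, 0.018, 0.21, 0.185, 0.376, 0.01], newtons=50)

```text
clock: 10.17
tcp_pos: [0.5568, 0.1332, 0.2607]
orientation: [0.0, -0.023, 1.0, 0.0]
wrist_force: [0.2, -0.1, -2.3]
finger_gap: 0.0244
grip_force: 49.6
```

Call:
move_arm(moves=[0.004, 0.035, 0, 0, 0.01, 0.008, 0.07, 0, 0, 0.01, 0.01, 0.1, 0, 0, 0.01, 0.01, 0.1067, 0, 0, 0.01, 0.01, 0.1067, 0, 0, 0.01, 0.01, 0.1067, 0, 0, 0.01])

```text
clock: 10.67
tcp_pos: [0.5668, 0.2382, 0.2602]
orientation: [-0.0, -0.023, 1.0, -0.0]
wrist_force: [-0.7, -0.2, -1.2]
finger_gap: 0.0246
grip_force: 49.6
```

```bash
python3 - <<'E'
from h import *
st(); w=shot('wrist'); save(w,'w6.png'); np.savez('w6.npz',**{k:np.array(v) for k,v in w.items()})
E
```

```text
t 10.67 tcp [0.5668 0.2382 0.2602] yaw_y 0.047 tilt [-0.    -0.001 -1.   ] F [-0.7 -0.2 -1.2] gap 0.0246 grip 49.6
```

View pics/w6.png

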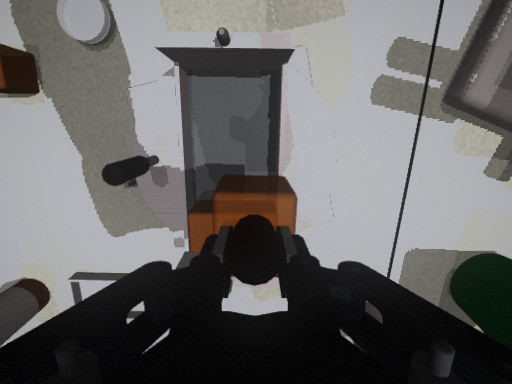

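Square1 hangs straight and parallel to the tray, ahead of the wide bottle. Lowering it, then sliding it slightly towards the +y wall.

Call:
move_arm(moves=[0, 0, -0.03, 0, 0.01, 0, 0, -0.06, 0, 0.01, 0, 0, -0.09, 0, 0.01, 0, 0, -0.11, 0, 0.01, 0, 0, -0.125, 0, 0.01, 0, 0, -0.133, 0, 0.01, 0, 0, -0.136, 0, 0.01, 0, 0, -0.136, 0, 0.01])

```text
clock: 11.38
tcp_pos: [0.5671, 0.2373, 0.1243]
orientation: [-0.0, -0.022, 1.0, -0.0]
wrist_force: [-0.6, -0.3, -2.4]
finger_gap: 0.0243
grip_force: 49.7
```

Call:
move_arm(moves=[0, 0.002, 0, 0, 0.01, 0, 0.002, -0.002, 0, 0.01, 0, 0.002, -0.003, 0, 0.01, 0, 0.002, -0.003, 0, 0.01])

```text
clock: 11.72
tcp_pos: [0.568, 0.2404, 0.1227]
orientation: [0.001, -0.023, 1.0, -0.0]
wrist_force: [0.1, -1.8, 2.7]
finger_gap: 0.0248
grip_force: 50.0
```

```bash
python3 - <<'E'
from h import *
st(); T=shot('top');print(*caps(T),sep='\n')
E
```

```text
t 11.72 tcp [0.568  0.2404 0.1227] yaw_y 0.0462 tilt [ 0.003  0.    -1.   ] F [ 0.1 -1.8  2.7] gap 0.0248 grip 50.0
(array([0.6354, 0.2268, 0.077 ]), np.int32(164))
(array([0.5245, 0.1488, 0.077 ]), np.int32(70))
(array([0.5562, 0.1122, 0.077 ]), np.int32(80))
```

Call:
move_arm(moves=[0, 0, 0, 0, 0.04, 0, 0, 0, 0, 0.04, 0, 0, 0, 0, 0.04, 0, 0, 0.01, 0, 0.04, 0, 0, 0.04, 0, 0.04, 0, 0, 0.075, 0, 0.045, 0, 0, 0.11, 0, 0.06, 0, 0, 0.13, 0, 0.06])

```text
clock: 12.43
tcp_pos: [0.5679, 0.2408, 0.2563]
orientation: [0.002, -0.023, 1.0, 0.001]
wrist_force: [2.0, 0.1, 0.9]
finger_gap: 0.0597
grip_force: 0.0
```

Call:
move_arm(moves=[-0.012, -0.034, 0, 0, 0.06, -0.024, -0.068, 0, 0, 0.06, -0.036, -0.102, 0, 0, 0.06, -0.048, -0.136, 0, 0, 0.06, -0.06, -0.17, 0, 0, 0.06, -0.072, -0.204, 0, 0, 0.06, -0.084, -0.238, 0, 0, 0.06, -0.096, -0.272, 0, 0, 0.06, -0.108, -0.306, 0, 0, 0.06, -0.1179, -0.3317, 0, 0, 0.06, -0.1179, -0.3317, 0, 0, 0.06, -0.1179, -0.3317, 0, 0, 0.06], newtons=40)

```text
clock: 13.43
tcp_pos: [0.4489, -0.0925, 0.2521]
orientation: [0.001, -0.021, 1.0, 0.0]
wrist_force: [-0.5, 1.0, 0.1]
finger_gap: 0.0602
grip_force: 0.0
```

```bash
cat >> h.py <<'E'
def wcap(w,p):
    g=np.asarray(w['pixels']).max(2); m=(g<60).astype(np.uint8); n,l,s,ce=cv2.connectedComponentsWithStats(m); q=proj(w,[p])[0]
    for i in range(1,n):
        if 150<s[i,4]<2500 and np.linalg.norm(ce[i]-q)<50: print('cap',s[i],ce[i].round(1),onz(w,ce[i],.085)[0].round(4))
E
python3 - <<'E'
from h import *
st(); w=shot('wrist'); p=proj(w,[[.449,-.0915,.058]])[0]; sq(w,p); wcap(w,[.449,-.0915,.085])
T=shot('top');print(*caps(T),sep='\n'); save(T,'t7.png')
E
```

```text
t 13.43 tcp [ 0.4489 -0.0925  0.2521] yaw_y 0.0428 tilt [ 0.001  0.    -1.   ] F [-0.5  1.   0.1] gap 0.0602 grip 0.0
top face [237 159  38  37 787] c [ 0.4479 -0.0904  0.058 ] edges [0.045 0.046 0.047 0.046] yaw [0.043 0.063 0.043 0.027]
cap [236 153  38   5 157] [255.4 154.8] [ 0.4169 -0.092   0.085 ]
cap [244 168  22  27 485] [254.6 181.2] [ 0.4471 -0.0916  0.085 ]
(array([ 0.6603, -0.1987,  0.077 ]), np.int32(74))
(array([0.6347, 0.2265, 0.077 ]), np.int32(159))
(array([0.6093, 0.2026, 0.077 ]), np.int32(128))
(array([0.5475, 0.1494, 0.077 ]), np.int32(58))
(array([0.5564, 0.1125, 0.077 ]), np.int32(72))
(array([ 0.4954, -0.3756,  0.077 ]), np.int32(132))
```

View pics/t7.png

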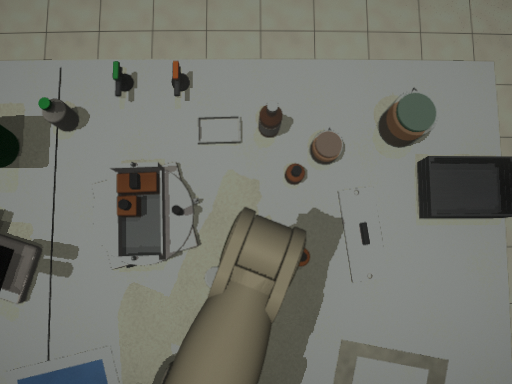

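The top view shows the wide bottle (138,182) and square1 (128,206) standing in the tray. Now square2.

Call:
move_arm(moves=[-0.001, 0, -0.035, 0, 0.06, -0.001, 0, -0.07, 0, 0.06, -0.001, 0, -0.105, 0, 0.06, -0.001, 0, -0.14, 0, 0.06, -0.001, 0, -0.16, 0, 0.06, -0.001, 0, -0.176, 0, 0.06, -0.001, 0, -0.176, 0, 0.06, -0.001, 0, -0.176, 0, 0.01, -0.001, 0, -0.176, 0, 0.01, -0.001, 0, -0.176, 0, 0.01, -0.001, 0, -0.176, 0, 0.01, -0.001, 0, -0.176, 0, 0.01])

```text
clock: 14.53
tcp_pos: [0.4496, -0.0916, 0.0768]
orientation: [0.002, -0.023, 1.0, -0.0]
wrist_force: [-0.6, 1.0, 6.1]
finger_gap: 0.0247
grip_force: 39.7
```

Call:
move_arm(moves=[0, 0, 0.03, 0, 0.01, 0, 0, 0.065, 0, 0.01, 0, 0, 0.1, 0, 0.01, 0, 0, 0.135, 0, 0.01, 0, 0, 0.165, 0, 0.01, 0.002, 0.015, 0.185, 0, 0.01, 0.005, 0.045, 0.185, 0, 0.01, 0.009, 0.08, 0.185, 0, 0.01, 0.013, 0.115, 0.185, 0, 0.01, 0.017, 0.15, 0.185, 0, 0.01, 0.021, 0.18, 0.185, 0, 0.01, 0.025, 0.21, 0.185, 0, 0.01], newtons=50)

```text
clock: 15.53
tcp_pos: [0.4728, 0.1203, 0.2605]
orientation: [0.0, -0.023, 1.0, 0.0]
wrist_force: [0.0, -0.9, -1.4]
finger_gap: 0.0244
grip_force: 49.6
```

Call:
move_arm(moves=[0.004, 0.035, 0, 0, 0.01, 0.008, 0.07, 0, 0, 0.01, 0.012, 0.1, 0, 0, 0.01, 0.014, 0.1162, 0, 0, 0.01, 0.014, 0.1162, 0, 0, 0.01, 0.014, 0.1162, 0, 0, 0.01, 0.014, 0.1162, -0.03, 0, 0.01, 0.014, 0.1162, -0.06, 0, 0.01, 0.014, 0.1162, -0.09, 0, 0.01, 0.014, 0.1162, -0.09, 0, 0.01])

```text
clock: 16.37
tcp_pos: [0.4831, 0.2322, 0.1647]
orientation: [-0.005, -0.022, 1.0, -0.002]
wrist_force: [-2.4, -0.7, -1.6]
finger_gap: 0.0242
grip_force: 49.5
```

```bash
python3 - <<'E'
from h import *
st(); w=shot('wrist'); save(w,'w8.png')
E
```

```text
t 16.37 tcp [0.4831 0.2322 0.1647] yaw_y 0.0444 tilt [-0.01  -0.004 -1.   ] F [-2.4 -0.7 -1.6] gap 0.0242 grip 49.5
```

View pics/w8.png

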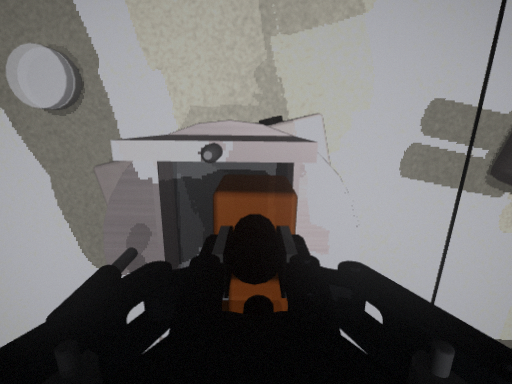

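Square2 hangs straight inside the tray near the -x end. Lowering, sliding and releasing it.

Call:
move_arm(moves=[0, 0, -0.02, 0, 0.01, 0, 0, -0.035, 0, 0.01, 0, 0, -0.043, 0, 0.01, 0, 0, -0.046, 0, 0.01, 0, 0, -0.046, 0, 0.01, 0, 0.002, -0.046, 0, 0.01, 0, 0.002, -0.048, 0, 0.01, 0, 0.002, -0.049, 0, 0.01, 0, 0.002, -0.049, 0, 0.01, 0, 0.002, -0.049, 0, 0.01])

```text
clock: 17.25
tcp_pos: [0.4881, 0.2371, 0.1229]
orientation: [0.001, -0.023, 1.0, 0.0]
wrist_force: [-0.9, -1.7, 5.9]
finger_gap: 0.0244
grip_force: 50.3
```

Call:
move_arm(moves=[0, 0, 0, 0, 0.04, 0, 0, 0, 0, 0.04, 0, 0, 0, 0, 0.04, 0, 0, 0.01, 0, 0.04, 0, 0, 0.04, 0, 0.04, 0, 0, 0.075, 0, 0.045, 0, 0, 0.11, 0, 0.06, 0, 0, 0.13, 0, 0.06])

```text
clock: 17.92
tcp_pos: [0.4881, 0.2373, 0.2559]
orientation: [0.002, -0.023, 1.0, 0.001]
wrist_force: [1.0, -0.6, 0.5]
finger_gap: 0.0595
grip_force: 0.0
```

Call:
move_arm(moves=[-0.0, -0.04, 0, 0, 0.06, -0.0, -0.08, 0, 0, 0.06, -0.0, -0.12, 0, 0, 0.06, -0.005, -0.16, 0, 0, 0.06, -0.01, -0.2, 0, 0, 0.06, -0.015, -0.24, 0, 0, 0.06, -0.02, -0.28, 0, 0, 0.06, -0.025, -0.32, 0, 0, 0.06, -0.03, -0.36, 0, 0, 0.06, -0.04, -0.395, 0, 0, 0.06, -0.049, -0.43, 0, 0, 0.06, -0.05, -0.4447, 0, 0, 0.06], newtons=40)

```text
clock: 18.92
tcp_pos: [0.4359, -0.2115, 0.252]
orientation: [0.0, -0.021, 1.0, -0.001]
wrist_force: [0.0, 1.3, 0.2]
finger_gap: 0.0602
grip_force: 0.0
```

```bash
python3 - <<'E'
from h import *
st(); w=shot('wrist'); wcap(w,[.4365,-.209,.085])
T=shot('top');print(*caps(T),sep='\n'); save(T,'t9.png')
E
```

```text
t 18.92 tcp [ 0.4359 -0.2115  0.252 ] yaw_y 0.0425 tilt [ 0.    -0.001 -1.   ] F [0.  1.3 0.2] gap 0.0602 grip 0.0
cap [245 169  23  27 495] [256.1 182.1] [ 0.435  -0.2091  0.085 ]
(array([ 0.6604, -0.1986,  0.077 ]), np.int32(73))
(array([0.6377, 0.2222, 0.077 ]), np.int32(174))
(array([0.5566, 0.1496, 0.077 ]), np.int32(49))
(array([0.6036, 0.2175, 0.077 ]), np.int32(104))
(array([0.556 , 0.1123, 0.077 ]), np.int32(73))
(array([ 0.5129, -0.3739,  0.077 ]), np.int32(51))
(array([0.4876, 0.2111, 0.077 ]), np.int32(100))
(array([0.4881, 0.2487, 0.077 ]), np.int32(100))
(array([0.4466, 0.2253, 0.077 ]), np.int32(116))
(array([ 0.3855, -0.2067,  0.077 ]), np.int32(106))
```

Call:
move_arm(moves=[-0.001, -0.0005, -0.035, 0, 0.06, -0.001, -0.0005, -0.07, 0, 0.06, -0.001, -0.0005, -0.105, 0, 0.06, -0.001, -0.0005, -0.14, 0, 0.06, -0.001, -0.0005, -0.16, 0, 0.06, -0.001, -0.0005, -0.176, 0, 0.06, -0.001, -0.0005, -0.176, 0, 0.06, -0.001, -0.0005, -0.176, 0, 0.01, -0.001, -0.0005, -0.176, 0, 0.01, -0.001, -0.0005, -0.176, 0, 0.01, -0.001, -0.0005, -0.176, 0, 0.01, -0.001, -0.0005, -0.176, 0, 0.01])

```text
clock: 20.02
tcp_pos: [0.4374, -0.209, 0.077]
orientation: [0.001, -0.023, 1.0, -0.001]
wrist_force: [0.5, 0.5, 7.1]
finger_gap: 0.025
grip_force: 39.7
```

Call:
move_arm(moves=[0, 0, 0.03, 0, 0.01, 0, 0, 0.065, 0, 0.01, 0, 0, 0.1, 0, 0.01, 0, 0, 0.135, 0, 0.01, 0, 0, 0.165, 0, 0.01, 0.002, 0.02, 0.185, 0, 0.01, 0.005, 0.055, 0.185, 0, 0.01, 0.01, 0.09, 0.185, 0, 0.01, 0.015, 0.125, 0.185, 0, 0.01, 0.02, 0.16, 0.185, 0, 0.01, 0.025, 0.195, 0.185, 0, 0.01, 0.03, 0.23, 0.185, 0, 0.01], newtons=50)

```text
clock: 21.02
tcp_pos: [0.4659, 0.0233, 0.2607]
orientation: [0.0, -0.023, 1.0, 0.0]
wrist_force: [1.4, -0.2, -2.1]
finger_gap: 0.0247
grip_force: 49.6
```

Call:
move_arm(moves=[0.005, 0.035, 0, 0, 0.01, 0.01, 0.07, 0, 0, 0.01, 0.015, 0.105, 0, 0, 0.01, 0.02, 0.135, 0, 0, 0.01, 0.0232, 0.155, 0, 0, 0.01, 0.0232, 0.1607, 0, 0, 0.01, 0.0232, 0.1607, 0, 0, 0.01, 0.0232, 0.1607, -0.025, 0, 0.01, 0.0232, 0.1607, -0.05, 0, 0.01, 0.0232, 0.1607, -0.07, 0, 0.01, 0.0232, 0.1607, -0.07, 0, 0.01, 0.0232, 0.1607, -0.07, 0, 0.01])

```text
clock: 22.02
tcp_pos: [0.4883, 0.181, 0.1898]
orientation: [-0.001, -0.022, 1.0, -0.0]
wrist_force: [0.2, 0.1, -1.5]
finger_gap: 0.0249
grip_force: 49.7
```

```bash
python3 - <<'E'
from h import *
st(); w=shot('wrist'); save(w,'w10.png')
E
```

```text
t 22.02 tcp [0.4883 0.181  0.1898] yaw_y 0.0446 tilt [-0.003 -0.001 -1.   ] F [ 0.2  0.1 -1.5] gap 0.0249 grip 49.7
```

View pics/w10.png

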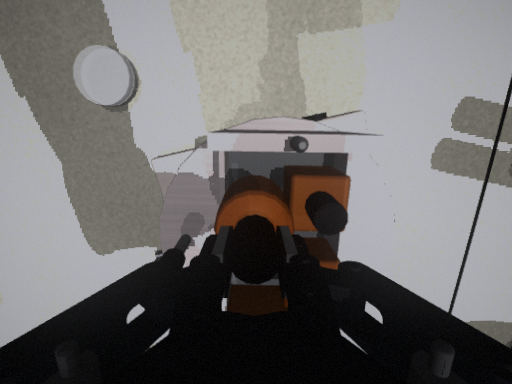

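Round held over its place; square2 is beside it on the +y side, with the gap open. Lowering and watching the force.

Call:
move_arm(moves=[0, 0, -0.02, 0, 0.01, 0, 0, -0.035, 0, 0.01, 0, 0, -0.045, 0, 0.01, 0, 0, -0.055, 0, 0.01, 0, 0, -0.062, 0, 0.01, 0, 0, -0.066, 0, 0.01, 0, 0, -0.069, 0, 0.01, 0, 0, -0.069, 0, 0.01, 0, 0, -0.069, 0, 0.01])

```text
clock: 22.82
tcp_pos: [0.4899, 0.1823, 0.1231]
orientation: [0.001, -0.023, 1.0, -0.0]
wrist_force: [-2.6, -1.1, 7.2]
finger_gap: 0.0248
grip_force: 50.4
```

Call:
move_arm(moves=[0, 0, 0, 0, 0.04, 0, 0, 0, 0, 0.04, 0, 0, 0, 0, 0.04, 0, 0, 0.01, 0, 0.04, 0, 0, 0.04, 0, 0.04, 0, 0, 0.075, 0, 0.045, 0, 0, 0.11, 0, 0.06, 0, 0, 0.13, 0, 0.06])

```text
clock: 23.48
tcp_pos: [0.4905, 0.1827, 0.2559]
orientation: [0.002, -0.023, 1.0, 0.001]
wrist_force: [1.1, -0.3, 0.9]
finger_gap: 0.0599
grip_force: 0.0
```

Call:
move_arm(moves=[0.015, -0.034, 0, 0, 0.06, 0.031, -0.069, 0, 0, 0.06, 0.047, -0.104, 0, 0, 0.06, 0.063, -0.139, 0, 0, 0.06, 0.079, -0.174, 0, 0, 0.06, 0.095, -0.209, 0, 0, 0.06, 0.111, -0.244, 0, 0, 0.06, 0.127, -0.279, 0, 0, 0.06, 0.143, -0.314, 0, 0, 0.06, 0.158, -0.348, 0, 0, 0.06, 0.1718, -0.3802, 0, 0, 0.06, 0.1718, -0.3802, 0, 0, 0.06], newtons=40)

```text
clock: 24.48
tcp_pos: [0.6626, -0.2044, 0.2497]
orientation: [-0.0, -0.02, 1.0, -0.001]
wrist_force: [-1.4, 0.6, -0.1]
finger_gap: 0.0599
grip_force: 0.0
```

```bash
python3 - <<'E'
from h import *
st(); w=shot('wrist'); wcap(w,[.661,-.198,.085])
T=shot('top');print(*caps(T),sep='\n'); save(T,'t11.png')
E
```

```text
t 24.48 tcp [ 0.6626 -0.2044  0.2497] yaw_y 0.0404 tilt [-0.    -0.002 -1.   ] F [-1.4  0.6 -0.1] gap 0.0599 grip 0.0
cap [248 167  23  27 497] [258.9 180.3] [ 0.6588 -0.199   0.085 ]
(array([0.6378, 0.2221, 0.077 ]), np.int32(171))
(array([0.6038, 0.216 , 0.077 ]), np.int32(89))
(array([0.5678, 0.2121, 0.077 ]), np.int32(104))
(array([0.5561, 0.1122, 0.077 ]), np.int32(70))
(array([ 0.4957, -0.3755,  0.077 ]), np.int32(132))
(array([0.4859, 0.2126, 0.077 ]), np.int32(66))
(array([0.4916, 0.1632, 0.077 ]), np.int32(52))
(array([ 0.4064, -0.2413,  0.077 ]), np.int32(114))
(array([0.4906, 0.1918, 0.077 ]), np.int32(97))
(array([0.4883, 0.2487, 0.077 ]), np.int32(97))
(array([0.4436, 0.1943, 0.077 ]), np.int32(47))
```

Call:
move_arm(moves=[-0.001, -0.0005, -0.035, 0, 0.06, -0.001, -0.0005, -0.07, 0, 0.06, -0.001, -0.0005, -0.105, 0, 0.06, -0.001, -0.0005, -0.14, 0, 0.06, -0.001, -0.0005, -0.16, 0, 0.06, -0.001, -0.0005, -0.176, 0, 0.06, -0.001, -0.0005, -0.176, 0, 0.06, -0.001, -0.0005, -0.176, 0, 0.01, -0.001, -0.0005, -0.176, 0, 0.01, -0.001, -0.0005, -0.176, 0, 0.01, -0.001, -0.0005, -0.176, 0, 0.01, -0.001, -0.0005, -0.176, 0, 0.01])

```text
clock: 25.58
tcp_pos: [0.6615, -0.1986, 0.0778]
orientation: [0.002, -0.023, 1.0, -0.001]
wrist_force: [-0.4, 0.5, 5.8]
finger_gap: 0.0247
grip_force: 39.7
```

Call:
move_arm(moves=[0, 0, 0.03, 0, 0.01, 0, 0, 0.065, 0, 0.01, 0, 0, 0.1, 0, 0.01, 0, 0, 0.135, 0, 0.01, 0, 0, 0.165, 0, 0.01, -0.005, 0.02, 0.185, 0, 0.01, -0.013, 0.055, 0.185, 0, 0.01, -0.021, 0.09, 0.185, 0, 0.01, -0.029, 0.125, 0.185, 0, 0.01, -0.037, 0.16, 0.185, 0, 0.01, -0.045, 0.195, 0.185, 0, 0.01, -0.053, 0.23, 0.185, 0, 0.01], newtons=50)

```text
clock: 26.58
tcp_pos: [0.6064, 0.0331, 0.2608]
orientation: [0.0, -0.023, 1.0, 0.0]
wrist_force: [0.5, 0.4, -1.3]
finger_gap: 0.0242
grip_force: 49.5
```

Call:
move_arm(moves=[-0.009, 0.035, 0, 0, 0.01, -0.018, 0.07, 0, 0, 0.01, -0.027, 0.105, 0, 0, 0.01, -0.035, 0.135, 0, 0, 0.01, -0.0379, 0.154, 0, 0, 0.01, -0.0379, 0.1542, 0, 0, 0.01, -0.0379, 0.1542, 0, 0, 0.01, -0.0379, 0.1542, -0.025, 0, 0.01, -0.0379, 0.1542, -0.05, 0, 0.01, -0.0379, 0.1542, -0.07, 0, 0.01, -0.0379, 0.1542, -0.07, 0, 0.01, -0.0379, 0.1542, -0.07, 0, 0.01])

```text
clock: 27.58
tcp_pos: [0.5687, 0.1844, 0.1896]
orientation: [-0.001, -0.022, 1.0, -0.0]
wrist_force: [0.6, -0.7, -0.1]
finger_gap: 0.0245
grip_force: 49.5
```

```bash
python3 - <<'E'
from h import *
st(); w=shot('wrist'); save(w,'w12.png')
E
```

```text
t 27.58 tcp [0.5687 0.1844 0.1896] yaw_y 0.0444 tilt [-0.003 -0.001 -1.   ] F [ 0.6 -0.7 -0.1] gap 0.0245 grip 49.5
```

View pics/w12.png

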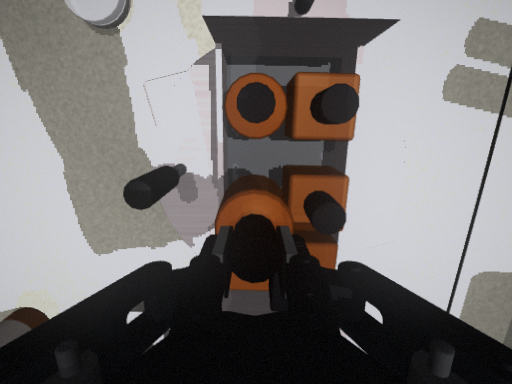

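The first round (256,103) and both squares (325,105), (318,195) stand in place, and the last round is over its gap. Lowering and releasing it, then heading for the plate.

Call:
move_arm(moves=[0, 0, -0.02, 0, 0.01, 0, 0, -0.035, 0, 0.01, 0, 0, -0.045, 0, 0.01, 0, 0, -0.055, 0, 0.01, 0, 0, -0.062, 0, 0.01, 0, 0, -0.066, 0, 0.01, 0, 0, -0.069, 0, 0.01, 0, 0, -0.069, 0, 0.01, 0, 0, -0.069, 0, 0.01])

```text
clock: 28.38
tcp_pos: [0.57, 0.1857, 0.1239]
orientation: [0.001, -0.023, 1.0, -0.0]
wrist_force: [-3.5, -2.1, 9.1]
finger_gap: 0.0244
grip_force: 50.5
```

Call:
move_arm(moves=[0, 0, 0, 0, 0.04, 0, 0, 0, 0, 0.04, 0, 0, 0, 0, 0.04, 0, 0, 0.01, 0, 0.04, 0, 0, 0.04, 0, 0.04, 0, 0, 0.075, 0, 0.045, 0, 0, 0.11, 0, 0.06, 0, 0, 0.13, 0, 0.06])

```text
clock: 29.05
tcp_pos: [0.5703, 0.1862, 0.2562]
orientation: [0.002, -0.023, 1.0, 0.0]
wrist_force: [0.6, 1.3, 0.7]
finger_gap: 0.0599
grip_force: 0.0
```

Call:
move_arm(moves=[-0.005, -0.04, 0, 0, 0.06, -0.01, -0.08, 0, 0, 0.06, -0.015, -0.12, 0, 0, 0.06, -0.02, -0.16, 0, 0, 0.06, -0.025, -0.2, 0, 0, 0.06, -0.03, -0.24, 0, 0, 0.06, -0.035, -0.28, 0, 0, 0.06, -0.04, -0.32, 0, 0, 0.06, -0.045, -0.36, 0, 0, 0.06, -0.05, -0.4, 0, 0, 0.06, -0.055, -0.44, 0, 0, 0.06, -0.06, -0.47, 0, 0, 0.06])

```text
clock: 30.05
tcp_pos: [0.5087, -0.2873, 0.252]
orientation: [0.0, -0.022, 1.0, -0.001]
wrist_force: [0.7, 0.0, -0.4]
finger_gap: 0.06
grip_force: 0.0
```

```bash
python3 - <<'E'
from h import *
st(); T=shot('top'); S=shot('side'); w=shot('wrist')
np.savez('w13.npz',**{k:np.array(v) for k,v in w.items()}); np.savez('top13.npz',**{k:np.array(v) for k,v in T.items()})
a=cv2.resize(np.asarray(S['pixels'])[200:384,60:290],(450,360),interpolation=cv2.INTER_CUBIC); b=cv2.resize(np.asarray(T['pixels'])[150:280,90:200],(305,360),interpolation=cv2.INTER_CUBIC)
o=np.hstack([a,b]); cv2.imwrite('pics/m13.png',cv2.cvtColor(o,cv2.COLOR_RGB2BGR)); save(w,'w13.png')
E
```

```text
t 30.05 tcp [ 0.5087 -0.2873  0.252 ] yaw_y 0.0445 tilt [ 0.001 -0.001 -1.   ] F [ 0.7  0.  -0.4] gap 0.06 grip 0.0
```

View pics/m13.png

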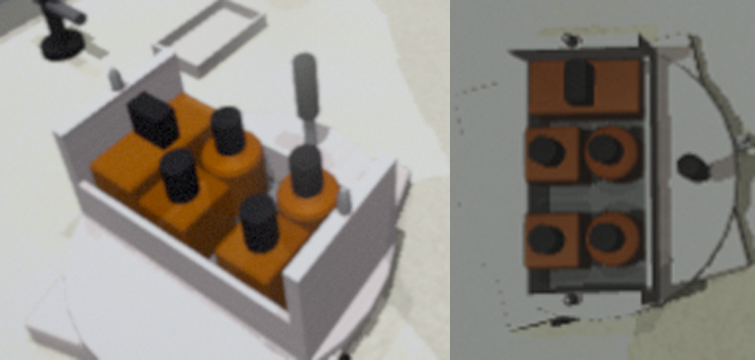

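View pics/w13.png

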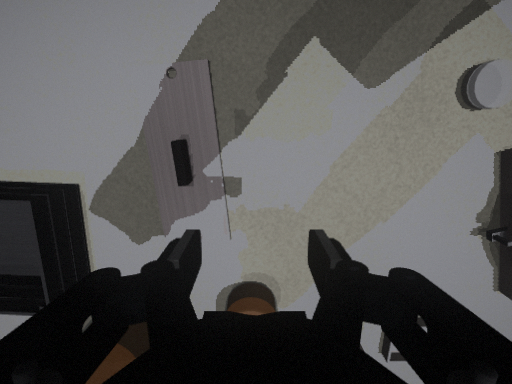

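All five bottles stand upright in the tray. In the wrist view the plate's handle is at (181,162) and one hole at (171,73); in the first top view the holes are near (356,191) and (370,276).

```bash
python3 - <<'E'
from h import *
T=dict(np.load('top0.npz')); w=dict(np.load('w13.npz'))
H=onz(T,[[356.5,191.5],[369.5,276]],.008); print('holes',H.round(4),np.linalg.norm(H[0]-H[1]),'mid',H.mean(0).round(4),'yaw',np.arctan2(*(H[0]-H[1])[1::-1]))
for nm,c,th,p in(('T',T,45,[364,233]),('W',w,50,[181,162])):
    g=c['pixels'].max(2); n,l,s,ce=cv2.connectedComponentsWithStats((g<th).astype(np.uint8)); i=l[p[1],p[0]]
    k=np.argwhere(l==i)[:,::-1].astype(np.float32); q=cv2.boxPoints(cv2.minAreaRect(k)); P=onz(c,q,.03); e=np.diff(np.r_[P,P[:1]],axis=0)
    print(nm,s[i],'c',onz(c,ce[i],.028)[0].round(4),np.linalg.norm(e,axis=1).round(3),np.arctan2(e[:,1],e[:,0]).round(3))
print('w hole',onz(w,[[171,73]],.008).round(4))
E
```

```text
holes [[ 0.6136 -0.3732  0.008 ]
 [ 0.3814 -0.4033  0.008 ]] 0.2341391765751979 mid [ 0.4975 -0.3883  0.008 ] yaw 0.12875087826252993
T [360 223  10  21 133] c [ 0.4974 -0.3873  0.028 ] [0.017 0.056 0.017 0.056] [-1.411 -3.001  1.728  0.142]
W [171 139  22  47 721] c [ 0.4962 -0.3867  0.028 ] [0.021 0.061 0.022 0.061] [ 1.77   0.145 -1.363 -3.012]
w hole [[ 0.3829 -0.4028  0.008 ]]
```

Call:
move_arm(moves=[-0.004, -0.035, 0, 0.04, 0.06, -0.008, -0.07, 0, 0.092, 0.06, -0.0123, -0.103, 0, 0.092, 0.06, -0.0123, -0.103, -0.035, 0.092, 0.06, -0.0123, -0.103, -0.07, 0.092, 0.06, -0.0123, -0.103, -0.105, 0.092, 0.06, -0.0123, -0.103, -0.105, 0.092, 0.06, -0.0123, -0.103, -0.105, 0.092, 0.06], newtons=60)

```text
clock: 30.87
tcp_pos: [0.4962, -0.3846, 0.1451]
orientation: [-0.002, -0.07, 0.998, 0.002]
wrist_force: [0.3, 0.3, -0.2]
finger_gap: 0.06
grip_force: 0.0
```

```bash
python3 - <<'E'
from h import *
st(); w=shot('wrist'); c=w; save(w,'w14.png')
g=c['pixels'].max(2); n,l,s,ce=cv2.connectedComponentsWithStats((g<50).astype(np.uint8)); p=proj(w,[[.4968,-.3873,.03]])[0].astype(int); i=l[p[1],p[0]]; print(p,i)
k=np.argwhere(l==i)[:,::-1].astype(np.float32); q=cv2.boxPoints(cv2.minAreaRect(k)); P=onz(c,q,.03); e=np.diff(np.r_[P,P[:1]],axis=0)
print(s[i],q.round(1).tolist(),'c',onz(c,ce[i],.028)[0].round(4),np.linalg.norm(e,axis=1).round(3),np.arctan2(e[:,1],e[:,0]).round(3))
E
```

```text
t 30.87 tcp [ 0.4962 -0.3846  0.1451] yaw_y 0.1398 tilt [-0.004  0.004 -1.   ] F [ 0.3  0.3 -0.2] gap 0.06 grip 0.0
[250 194] 2
[242 162  16  64 897] [[241.6999969482422, 162.0], [256.5, 161.6999969482422], [257.79998779296875, 224.89999389648438], [243.0, 225.1999969482422]] c [ 0.4956 -0.3883  0.028 ] [0.014 0.063 0.015 0.063] [ 1.731  0.163 -1.41  -2.993]
```

Call:
move_arm(moves=[-0.001, -0.0005, -0.035, 0.008, 0.06, -0.001, -0.0005, -0.07, 0.008, 0.06, -0.001, -0.0005, -0.1, 0.008, 0.05, -0.001, -0.0005, -0.12, 0.008, 0.04, -0.001, -0.0005, -0.128, 0.008, 0.04, -0.001, -0.0005, -0.128, 0.008, 0.04, -0.001, -0.0005, -0.128, 0.008, 0.005, -0.001, -0.0005, -0.128, 0.008, 0.005, -0.001, -0.0005, -0.128, 0.008, 0.005, -0.001, -0.0005, -0.128, 0.008, 0.005, -0.001, -0.0005, -0.128, 0.008, 0.005], newtons=80)

```text
clock: 31.83
tcp_pos: [0.4979, -0.3893, 0.0216]
orientation: [0.002, -0.073, 0.997, -0.002]
wrist_force: [-0.1, 0.5, 6.9]
finger_gap: 0.0126
grip_force: 79.6
```

Call:
move_arm(moves=[0, 0, 0, 0, 0.005, 0, 0, 0, 0, 0.005, 0, 0, 0.02, 0, 0.005, 0, 0, 0.05, 0, 0.005, 0, 0, 0.085, 0, 0.005, 0, 0, 0.12, 0, 0.005, 0, 0, 0.155, 0, 0.005, 0, 0, 0.18, 0, 0.005, 0, 0, 0.2, -0.03, 0.005, 0, 0, 0.21, -0.07, 0.005, 0, 0, 0.21, -0.1, 0.005, 0, 0, 0.21, -0.1, 0.005])

```text
clock: 32.83
tcp_pos: [0.4964, -0.3881, 0.2305]
orientation: [0.001, -0.023, 1.0, -0.001]
wrist_force: [0.9, -0.2, -3.1]
finger_gap: 0.0123
grip_force: 78.4
```

```bash
python3 - <<'E'
from h import *
st(); w=shot('wrist'); save(w,'w15.png'); np.savez('w15.npz',**{k:np.array(v) for k,v in w.items()})
E
```

```text
t 32.83 tcp [ 0.4964 -0.3881  0.2305] yaw_y 0.0454 tilt [ 0.002 -0.002 -1.   ] F [ 0.9 -0.2 -3.1] gap 0.0123 grip 78.4
```

View pics/w15.png

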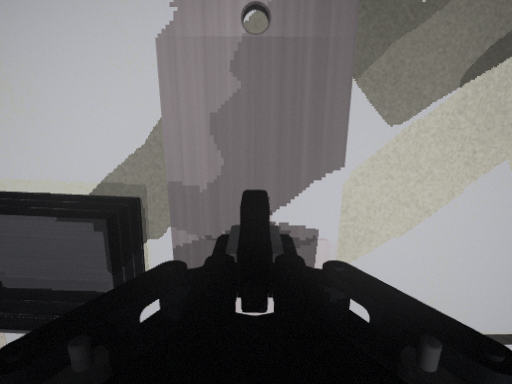

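That view shows the plate held by its handle, straight along the tool, with its -x hole at (256,18). I've now used up the picture viewings (slightly over the 14 allowed), so I'll go on with numbers only. Next I'll carry the plate beside the tray so that the wrist camera can measure the pins.

Call:
move_arm(moves=[0, 0.025, 0.01, 0, 0.005, 0, 0.06, 0.02, 0, 0.005, 0, 0.095, 0.02, 0, 0.005, 0, 0.13, 0.02, 0, 0.005, 0, 0.165, 0.02, 0, 0.005, 0, 0.2, 0.02, 0, 0.005, 0, 0.235, 0.02, 0, 0.005, 0, 0.27, 0.02, 0, 0.005, 0, 0.305, 0.02, 0, 0.005, 0, 0.34, 0.02, 0, 0.005, 0, 0.375, 0.02, 0, 0.005, 0, 0.41, 0.02, 0, 0.005])

```text
clock: 33.88
tcp_pos: [0.4951, 0.0241, 0.2481]
orientation: [-0.0, -0.024, 1.0, 0.0]
wrist_force: [0.8, -1.0, -3.5]
finger_gap: 0.0123
grip_force: 78.7
```

Call:
move_arm(moves=[0, 0.03, 0, 0, 0.005, 0, 0.06, 0, 0, 0.005, 0, 0.08, 0, 0, 0.005, 0, 0.088, 0, 0, 0.005, 0, 0.088, 0, 0, 0.005, 0, 0.088, 0, 0, 0.005, 0, 0.088, 0, 0, 0.005, 0, 0.088, 0, 0, 0.005, 0, 0.088, 0, 0, 0.005])

```text
clock: 34.63
tcp_pos: [0.4961, 0.1092, 0.2483]
orientation: [-0.0, -0.022, 1.0, -0.0]
wrist_force: [1.2, -0.4, -2.4]
finger_gap: 0.0125
grip_force: 78.7
```

```bash
python3 - <<'E'
from h import *
s=st(); w=shot('wrist'); save(w,'w16.png'); np.savez('w16.npz',**{k:np.array(v) for k,v in w.items()})
print('cam',(-w['R'].T@w['t']).round(4), 'rel cam-tcp',(-w['R'].T@w['t']-s['tcp_pos']).round(4))
g=cv2.cvtColor(w['pixels'],cv2.COLOR_RGB2GRAY)
c,sn=np.cos(.043),np.sin(.043)
for z in(.141,.163):
    p=proj(w,[[.548-.116*c,.2113-.116*sn,z],[.548+.116*c,.2113+.116*sn,z]]); print(z,p.round(1).tolist())
p=proj(w,[[.548-.116*c,.2113-.116*sn,.15]])[0].astype(int); x0,y0=max(p[0]-18,0),max(p[1]-16,0)
print('patch',x0,y0); print('\n'.join(' '.join('%3d'%v for v in r) for r in g[y0:y0+34,x0:x0+36]))
hw=proj(w,[[.4958-.116*np.cos(.046),.1102-.116*np.sin(.046),.238]])[0].astype(int); print('hole exp',hw)
x0,y0=hw[0]-20,max(hw[1]-18,0); print('patch',x0,y0);print('\n'.join(' '.join('%3d'%v for v in r) for r in g[y0:y0+38,x0:x0+40]))
E
```

```text
t 34.63 tcp [0.4961 0.1092 0.2483] yaw_y 0.0444 tilt [-0. -0. -1.] F [ 1.2 -0.4 -2.4] gap 0.0125 grip 78.7
cam [0.4296 0.1067 0.3824] rel cam-tcp [-0.0665 -0.0025  0.1341]
0.141 [[366.9, 131.5], [343.3, 346.3]]
0.163 [[378.0, 132.3], [350.0, 363.3]]
patch 353 115
 84  63  55  50  42  37  37  38  37  41  39  42  37  36  40  57  76  95 109 108 130 147 158 158 162 165 165 167 168 172 171 172 171 171 173 172
152 130 120 117 106 100  94  95  70  48  42  51  56  78  96 122 140 152 161 160 166 165 168 168 170 169 171 170 172 171 168 174 172 173 171 172
171 172 172 172 172 168 166 163 137 110 100 107 115 145 162 164 164 167 170 171 170 169 173 173 169 172 172 174 173 171 170 173 171 172 173 169
170 171 171 172 171 172 169 170 173 170 163 165 164 158 161 169 172 171 171 173 170 171 169 171 171 171 171 171 171 170 172 172 172 170 172 170
173 170 171 172 171 171 171 173 172 172 171 172 168 148 150 165 172 171 171 171 171 172 171 170 170 171 171 171 171 170 169 169 170 170 172 172
171 173 173 171 173 173 173 172 170 173 173 173 172 170 172 172 169 171 163 161 171 173 170 170 172 170 171 172 172 
[... 9470 characters left out ...]
 123 128 138 152 158 163 161 162 159 159 161 160 164 163 164
168 169 168 167 168 169 171 169 168 167 164 162 159 157 153 149 144 137 130 129 124 125 128 133 136 150 153 156 163 162 162 161 160 159 158 159 162 162 164 162
169 167 168 170 168 169 168 168 168 168 164 159 159 159 156 157 156 159 154 153 154 154 153 154 155 159 158 160 161 163 161 161 160 158 161 161 162 162 166 164
167 167 167 168 168 167 161 161 161 165 159 158 155 153 154 154 154 156 159 159 158 156 153 153 156 154 155 158 159 158 159 157 156 155 156 157 156 159 161 161
164 163 164 168 168 166 157 156 158 157 157 158 155 151 151 151 153 155 154 156 156 154 155 154 152 153 152 154 155 157 156 154 156 153 153 156 156 158 159 157
```

Call:
move_arm(moves=[0.03, 0, 0, 0, 0.005, 0.065, 0, 0, 0, 0.005, 0.1, 0, 0, 0, 0.005, 0.135, 0, 0, 0, 0.005, 0.165, 0, 0, 0, 0.005, 0.18, 0, 0, 0, 0.005, 0.18, 0, 0, 0, 0.005, 0.18, 0, 0, 0, 0.005, 0.18, 0, 0, 0, 0.005, 0.18, 0, 0, 0, 0.005])

```text
clock: 35.52
tcp_pos: [0.675, 0.1102, 0.2486]
orientation: [-0.0, -0.023, 1.0, 0.0]
wrist_force: [-0.1, 0.5, -2.3]
finger_gap: 0.0126
grip_force: 78.7
```

```bash
python3 - <<'E'
from h import *
s=st(); w=shot('wrist'); np.savez('w17.npz',**{k:np.array(v) for k,v in w.items()})
print('rel cam-tcp',(-w['R'].T@w['t']-s['tcp_pos']).round(4))
w1=dict(np.load('w16.npz'))
print('pin1 tip',onz(w1,[[380,133.7]],.164).round(4),'foot',onz(w1,[[370.3,133]],.142).round(4),'hole1',onz(w1,[[255.9,17.5]],.238).round(4))
c=np.array([.4958-.116*np.cos(.046),.1102-.116*np.sin(.046),.238]); a=np.linspace(0,6.28,9)[:8]
print('hole13 proj extents',np.ptp(proj(w1,c+.0065*np.c_[np.cos(a),np.sin(a),0*a]),axis=0))
g=cv2.cvtColor(w['pixels'],cv2.COLOR_RGB2GRAY); c,sn=np.cos(.043),np.sin(.043)
p=proj(w,[[.548+.116*c,.2113+.116*sn,z] for z in(.141,.163)]); print(p.round(1).tolist())
p=p.mean(0).astype(int); x0,y0=p-[18,15]
print('patch',x0,y0); print('\n'.join(' '.join('%3d'%v for v in r) for r in g[y0:y0+31,x0:x0+38]))
q=[255.9,17.5]; r=g[0:40,235:275]; print('hole col profile row18',g[18,235:275].tolist(),'col255',g[0:40,255].tolist())
E
```

```text
t 35.52 tcp [0.675  0.1102 0.2486] yaw_y 0.0461 tilt [-0.001  0.    -1.   ] F [-0.1  0.5 -2.3] gap 0.0126 grip 78.7
rel cam-tcp [-0.0664 -0.0026  0.1342]
pin1 tip [[0.4331 0.2076 0.164 ]] foot [[0.4332 0.2091 0.142 ]] hole1 [[0.3808 0.1053 0.238 ]]
hole13 proj extents [27.2547646  30.70986651]
[[367.6, 190.2], [378.1, 196.4]]
patch 354 178
 67  65  67  66  67  65  66  66  66  67  65  68  65  66  67  63  65  63  65  66  65  66  62  63  66  64  63  66  62  63  67  65  66  61  64  64  64  66
 67  67  67  63  67  69  67  64  66  66  66  65  63  63  65  62  62  64  67  63  63  64  65  65  65  64  67  64  64  63  65  64  64  63  64  65  64  65
 68  67  66  65  66  66  65  63  66  65  68  67  65  66  64  66  63  64  65  64  66  64  65  62  63  67  65  63  66  64  63  60  63  63  64  63  62  65
 67  66  68  65  68  67  65  65  64  67  65  65  66  69  67  63  66  67  64  66  65  64  64  65  64  65  66  63  65  65  68  66  65  66  64  65  65  67
 70  68  65  68  67  66  68  67  64  66  68  65  66  66  66  67  67  66  64  65  65  64  65  67  66  64  69  67  66  65  63  66  66  65  66  64  67  6
[... 3674 characters left out ...]
178 175 176 176 175 177 179 177 178 176 177 177 175 178 179 178 178 175 175 178 177 177 176 178 176 178 178 179 177 177 179 177
175 178 176 178 179 176 176 176 177 174 179 178 176 177 177 175 177 176 175 178 179 176 176 177 175 177 179 176 178 178 176 178 176 178 177 176 174 177
hole col profile row18 [169, 171, 170, 171, 171, 160, 136, 112, 70, 129, 168, 167, 168, 168, 167, 168, 167, 170, 167, 168, 168, 167, 168, 166, 166, 168, 169, 170, 168, 169, 167, 150, 85, 56, 82, 109, 146, 164, 165, 163] col255 [164, 112, 100, 89, 50, 38, 38, 35, 42, 80, 146, 169, 166, 168, 170, 167, 170, 170, 168, 168, 167, 168, 167, 173, 173, 170, 172, 171, 168, 169, 172, 174, 163, 151, 129, 155, 161, 159, 156, 160]
```

```bash
python3 - <<'E'
from h import *
w=dict(np.load('w17.npz')); w1=dict(np.load('w16.npz'))
t0,f0=onz(w,[[376.2,198]],.164)[0],onz(w,[[368,192.5]],.142)[0]; t1,f1=onz(w1,[[380,133.7]],.164)[0],onz(w1,[[370.3,133]],.142)[0]
print(t0.round(4),f0.round(4),t1.round(4),f1.round(4))
for a,b in((t0,t1),(f0,f1)): d=a-b; print('len',np.linalg.norm(d[:2]).round(4),'yaw',np.arctan2(d[1],d[0]).round(4),'mid',((a+b)/2).round(4))
# tool axis projected: where the tool x-axis line at z .238 falls, to get hole lateral offset (plate yaw in hand)
E
```

```text
[0.6651 0.2144 0.164 ] [0.6658 0.2166 0.142 ] [0.4331 0.2076 0.164 ] [0.4332 0.2091 0.142 ]
len 0.2321 yaw 0.0293 mid [0.5491 0.211  0.164 ]
len 0.2327 yaw 0.0321 mid [0.5495 0.2128 0.142 ]
```

The pins measure 0.232 m apart, as they should, with yaw about 0.031 and midpoint about (0.549, 0.212). The plate's centre in the hand is offset by about (0.001, 0). Moving over the pins.

Call:
move_arm(moves=[-0.025, 0.02, 0, -0.013, 0.005, -0.05, 0.04, 0, -0.013, 0.005, -0.075, 0.06, 0, -0.013, 0.005, -0.1, 0.08, 0, -0.013, 0.005, -0.12, 0.095, 0, -0.013, 0.005, -0.1274, 0.1013, 0, -0.013, 0.005, -0.1274, 0.1013, 0, -0.013, 0.005, -0.1274, 0.1013, -0.02, -0.013, 0.005, -0.1274, 0.1013, -0.04, -0.013, 0.005, -0.1274, 0.1013, -0.055, -0.013, 0.005, -0.1274, 0.1013, -0.06, -0.013, 0.005, -0.1274, 0.1013, -0.06, -0.013, 0.005])

```text
clock: 36.57
tcp_pos: [0.5482, 0.2107, 0.1869]
orientation: [-0.001, -0.016, 1.0, -0.0]
wrist_force: [-0.3, 0.8, -2.8]
finger_gap: 0.0127
grip_force: 78.7
```

```bash
python3 - <<'E'
from h import *
s=st(); w=shot('wrist'); np.savez('w18.npz',**{k:np.array(v) for k,v in w.items()})
g=cv2.cvtColor(w['pixels'],cv2.COLOR_RGB2GRAY)
print('pin1 proj',proj(w,[[.4331,.2082,z] for z in(.142,.164)]).round(1).tolist(),'hole',proj(w,[[.5493-.116,.2117-.0036,.178]]).round(1))
print('\n'.join(' '.join('%3d'%v for v in r) for r in g[0:44,232:280]))
E
```

```text
t 36.57 tcp [0.5482 0.2107 0.1869] yaw_y 0.0323 tilt [-0.002 -0.001 -1.   ] F [-0.3  0.8 -2.8] gap 0.0127 grip 78.7
pin1 proj [[255.5, 40.3], [255.7, 27.6]] hole [[255.6  17.8]]
148 147 147 149 145 137 138 138 143 143 143 148 143 144 143 140 136 137 135 138 138 139 138 134 135 133 136 136 134 139 138 140 143 144 141 139 138 139 138 141 140 143 144 144 142 139 141 141
148 149 150 151 147 137 140 141 144 143 143 144 143 143 141 138 135 132 134 128 113 107  88  87  86  87  99 107 122 133 136 141 143 144 140 139 137 138 138 140 141 142 142 144 142 140 139 140
149 148 148 145 148 136 138 141 142 144 144 145 142 142 142 139 131 112 108  88  90  87  87  86  84  86  81  83  84  99 123 133 138 142 143 141 138 139 140 143 142 146 143 144 141 140 142 143
149 145 146 149 146 136 139 139 141 144 144 145 145 142 140 128 102  93  92  89  86  84  80  79  78  77  80  80  81  81  81  90 116 140 141 140 139 140 137 140 142 141 144 143 143 141 142 140
147 149 150 149 149 136 141 143 143 145 144 144 143 136 122  99  98  90  84  78  54  55  50  44  44  45  55  65  76  82  81  78  90 118 137 141 139 138 13
[... 6825 characters left out ...]
 139 141 142 143 142 142 141 141 139 138 140 139 139 141 142 146 143 142 140 142 142 143 142 145 146 145 142 144 141 142 144
151 151 152 153 152 154 154 152 143 146 147 150 147 143 145 140 142 140 140 143 140 144 141 143 142 142 141 139 141 142 139 144 145 145 142 144 142 142 141 142 146 146 145 148 143 142 142 143
155 153 152 151 153 153 156 153 142 144 144 146 144 143 144 141 139 141 141 143 144 143 141 144 142 138 141 139 137 140 140 145 142 145 144 141 138 141 142 140 144 146 148 145 144 143 142 144
153 153 151 150 138 140 142 143 147 147 147 146 145 143 140 143 140 140 138 140 141 144 141 140 140 141 141 140 139 141 141 146 145 144 142 139 142 141 142 147 148 146 147 147 142 144 142 144
```

The pin tip shows through the hole in the pixel values, centred at about (254, 27.2), with the hole rim centred at about (255.8, 17.3). I'll compare the two.

```bash
python3 - <<'E'
from h import *
w=dict(np.load('w18.npz'))
H=onz(w,[[255.8,17.3]],.178)[0]
for z in(.162,.164,.166): print(z,'tip-hole mm',((onz(w,[[254.0,27.2]],z)[0]-H)*1e3).round(2))
E
```

```text
0.162 tip-hole mm [ -0.76  -0.9  -16.  ]
0.164 tip-hole mm [ -0.14  -0.88 -14.  ]
0.166 tip-hole mm [  0.48  -0.85 -12.  ]
```

Call:
move_arm(moves=[0, -0.0006, 0, 0.003, 0.005, 0, -0.0006, 0, 0.003, 0.005, 0, -0.0006, -0.006, 0.003, 0.005, 0, -0.0006, -0.012, 0.003, 0.005, 0, -0.0006, -0.014, 0.003, 0.005, 0, -0.0006, -0.014, 0.003, 0.005, 0, -0.0006, -0.014, 0.003, 0.005])

```text
clock: 37.2
tcp_pos: [0.5484, 0.211, 0.174]
orientation: [-0.0, -0.018, 1.0, -0.0]
wrist_force: [0.7, -0.7, -2.8]
finger_gap: 0.0123
grip_force: 78.8
```

No contact with the pin tips past the underside, so both ends are entering. Lowering on.

Call:
move_arm(moves=[0, 0, -0.004, 0, 0.005, 0, 0, -0.008, 0, 0.005, 0, 0, -0.01, 0, 0.005, 0, 0, -0.01, 0, 0.005, 0, 0, -0.01, 0, 0.005])

```text
clock: 37.62
tcp_pos: [0.5485, 0.2111, 0.1646]
orientation: [0.0, -0.018, 1.0, 0.0]
wrist_force: [-1.0, 0.8, 0.4]
finger_gap: 0.0123
grip_force: 79.1
```

Call:
move_arm(moves=[0, 0, -0.002, 0, 0.005, 0, 0, -0.003, 0, 0.005, 0, 0, -0.003, 0, 0.005, 0, 0, -0.003, 0, 0.005])

```text
clock: 37.95
tcp_pos: [0.5485, 0.2111, 0.1645]
orientation: [0.001, -0.018, 1.0, 0.0]
wrist_force: [-7.5, -1.4, 17.1]
finger_gap: 0.0123
grip_force: 81.7
```

Firm contact at plate underside about 0.143, which matches flush on the end walls. Releasing, and locating the crank and pointer.

Call:
move_arm(moves=[0, 0, 0.003, 0, 0.005, 0, 0, 0.003, 0, 0.04, 0, 0, 0.003, 0, 0.04, 0, 0, 0.003, 0, 0.045, 0, 0, 0.01, 0, 0.05, 0, 0, 0.04, 0, 0.05, 0, 0, 0.07, 0, 0.05, 0, 0, 0.09, 0, 0.05, 0, -0.03, 0.09, 0, 0.05, 0.001, -0.06, 0.09, 0, 0.05, 0.002, -0.09, 0.09, 0, 0.05, 0.004, -0.1045, 0.09, 0, 0.05], newtons=30)

```text
clock: 38.95
tcp_pos: [0.5526, 0.1041, 0.2519]
orientation: [0.0, -0.017, 1.0, -0.0]
wrist_force: [0.0, -0.9, 1.1]
finger_gap: 0.0502
grip_force: 0.0
```

```bash
python3 - <<'E'
from h import *
st(); w=shot('wrist'); np.savez('w19.npz',**{k:np.array(v) for k,v in w.items()}); save(w,'w19.png'); T=shot('top'); save(T,'t19.png'); np.savez('top19.npz',**{k:np.array(v) for k,v in T.items()})
w2=dict(np.load('w2.npz'));T0=dict(np.load('top0.npz'));c=np.array([.5493,.2117])
for nm,cc,uv in(('w1',dict(np.load('w1.npz')),[375,101]),('w2',w2,[260,143]),('T0',T0,[198.5,200.8]),('w4',dict(np.load('w4.npz')),[143,135])):
    for z in(.01,.03): p=onz(cc,[uv],z)[0][:2]-c; print(nm,z,'ang',np.arctan2(p[0],-p[1]).round(3),'r',np.linalg.norm(p).round(3))
g=w['pixels'].max(2); n,l,s,ce=cv2.connectedComponentsWithStats((g<60).astype(np.uint8)); q=proj(w,[[.5526,.1067,.15]])[0]; print('exp',q)
for i in range(1,n):
    if s[i,4]>150 and np.linalg.norm(ce[i]-q)<60: print(s[i],ce[i].round(1),onz(w,ce[i],.145)[0].round(4))
print('hole pins:',proj(w,[[.6652,.2153,.16],[.4332,.2081,.16]]).round(0).tolist())
# plate handle in top view
g=T['pixels'].max(2); n,l,s,ce=cv2.connectedComponentsWithStats((g<45).astype(np.uint8))
for i in range(1,n):
    p=onz(T,ce[i],.175)[0]
    if s[i,4]>40 and np.linalg.norm(p[:2]-c)<.13: print('top dark',s[i],p.round(4))
E
```

```text
t 38.95 tcp [0.5526 0.1041 0.2519] yaw_y 0.0347 tilt [ 0.    -0.001 -1.   ] F [ 0.  -0.9  1.1] gap 0.0502 grip 0.0
w1 0.01 ang 0.273 r 0.138
w1 0.03 ang 0.261 r 0.147
w2 0.01 ang 0.255 r 0.151
w2 0.03 ang 0.245 r 0.151
T0 0.01 ang 0.255 r 0.153
T0 0.03 ang 0.238 r 0.154
w4 0.01 ang 0.254 r 0.156
w4 0.03 ang 0.259 r 0.148
exp [256.63231248 198.25853417]
[244 172  23  36 629] [255.3 190.9] [0.547  0.1052 0.145 ]
hole pins: [[361.0, 313.0], [393.0, 58.0]]
top dark [ 147  141   50  243 2683] [0.4991 0.1332 0.175 ]
```

The pointer lies at crank direction 0.25 rad and the crank now stands at about 0.03 rad, at roughly (0.5515, 0.1058). Descending onto it and gripping.

Call:
move_arm(moves=[-0.001, -0.0006, -0.035, 0, 0.05, -0.001, -0.0006, -0.07, 0, 0.05, -0.001, -0.0006, -0.1, 0, 0.05, -0.001, -0.0006, -0.12, 0, 0.05, -0.001, -0.0006, -0.127, 0, 0.05, -0.001, -0.0006, -0.127, 0, 0.05, -0.001, -0.0006, -0.127, 0, 0.01, -0.001, -0.0006, -0.127, 0, 0.01, -0.001, -0.0006, -0.127, 0, 0.01, -0.001, -0.0006, -0.127, 0, 0.01, -0.001, -0.0006, -0.127, 0, 0.01], newtons=30)

```text
clock: 39.97
tcp_pos: [0.5531, 0.1054, 0.1264]
orientation: [0.002, -0.018, 1.0, -0.001]
wrist_force: [-1.0, -3.9, 7.0]
finger_gap: 0.0216
grip_force: 30.1
```

```bash
python3 - <<'E'
from h import *
st()
r=.1055; c=np.array([.5493,.2115]); cur=np.array([.5514,.1058])
th0=np.arctan2(cur[0]-c[0],c[1]-cur[1]); print('th0',th0); prev=cur
n=72; ths=np.linspace(th0,.252+2*np.pi,n+1)[1:]; print('step',ths[1]-ths[0])
P=np.array([c+r*np.array([np.sin(t),-np.cos(t)]) for t in ths])
for k in range(0,n,12):
    base=cur if k==0 else P[k-1]; print(k, [round(float(v),4) for q in P[k:k+12]-base for v in q])
E
```

```text
t 39.97 tcp [0.5531 0.1054 0.1264] yaw_y 0.0356 tilt [ 0.004 -0.001 -1.   ] F [-1.  -3.9  7. ] gap 0.0216 grip 30.1
th0 0.019864936251164887
step 0.09049056070733918
0 [0.0095, 0.0008, 0.0189, 0.0023, 0.0282, 0.0046, 0.0372, 0.0078, 0.0459, 0.0118, 0.0542, 0.0165, 0.062, 0.0219, 0.0693, 0.0281, 0.0761, 0.0348, 0.0821, 0.0422, 0.0875, 0.0501, 0.0922, 0.0584]
12 [0.0039, 0.0087, 0.007, 0.0177, 0.0092, 0.027, 0.0106, 0.0365, 0.0112, 0.046, 0.0109, 0.0555, 0.0097, 0.065, 0.0077, 0.0743, 0.0048, 0.0834, 0.0012, 0.0922, -0.0033, 0.1007, -0.0085, 0.1087]
24 [-0.0059, 0.0075, -0.0124, 0.0144, -0.0196, 0.0208, -0.0273, 0.0264, -0.0355, 0.0313, -0.044, 0.0355, -0.053, 0.0389, -0.0622, 0.0414, -0.0716, 0.0432, -0.0811, 0.044, -0.0906, 0.044, -0.1001, 0.0432]
36 [-0.0094, -0.0017, -0.0186, -0.0043, -0.0275, -0.0077, -0.0361, -0.0118, -0.0443, -0.0168, -0.0519, -0.0224, -0.0591, -0.0287, -0.0656, -0.0357, -0.0715, -0.0432, -0.0767, -0.0512, -0.0812, -0.0596, -0.0848, -0.0685]
48 [-0.0029, -0.0091, -0.0049, -0.0184, -0.006, -0.0279, -0.0064, -0.0374, -0.0058, -0.047, -0.0044, -0.0564, -0.0021, -0.0657, 0.001, -0.0747, 0.0049, -0.0834, 0.0095, -0.0918, 0.0149, -0.0996, 0.021, -0.107]
60 [0.0067, -0.0068, 0.014, -0.0129, 0.0219, -0.0184, 0.0302, -0.0231, 0.0389, -0.027, 0.0479, -0.0302, 0.0571, -0.0325, 0.0666, -0.034, 0.0761, -0.0346, 0.0856, -0.0343, 0.0951, -0.0332, 0.1044, -0.0313]
```

Crank gripped (21.6 mm gap for the 22 mm sleeve). Turning the first stretch.

Call:
move_arm(moves=[0.0095, 0.0008, 0, 0, 0.01, 0.0189, 0.0023, 0, 0, 0.01, 0.0282, 0.0046, 0, 0, 0.01, 0.0372, 0.0078, 0, 0, 0.01, 0.0459, 0.0118, 0, 0, 0.01, 0.0542, 0.0165, 0, 0, 0.01, 0.062, 0.0219, 0, 0, 0.01, 0.0693, 0.0281, 0, 0, 0.01, 0.0761, 0.0348, 0, 0, 0.01, 0.0821, 0.0422, 0, 0, 0.01, 0.0875, 0.0501, 0, 0, 0.01, 0.0922, 0.0584, 0, 0, 0.01])

```text
clock: 40.97
tcp_pos: [0.6444, 0.1642, 0.1264]
orientation: [0.001, -0.018, 1.0, -0.0]
wrist_force: [-4.0, -2.8, 7.8]
finger_gap: 0.0211
grip_force: 30.2
```

Forces are low, so I'll carry on through the turn.

Call:
move_arm(moves=[0.0039, 0.0087, 0, 0, 0.01, 0.007, 0.0177, 0, 0, 0.01, 0.0092, 0.027, 0, 0, 0.01, 0.0106, 0.0365, 0, 0, 0.01, 0.0112, 0.046, 0, 0, 0.01, 0.0109, 0.0555, 0, 0, 0.01, 0.0097, 0.065, 0, 0, 0.01, 0.0077, 0.0743, 0, 0, 0.01, 0.0048, 0.0834, 0, 0, 0.01, 0.0012, 0.0922, 0, 0, 0.01, -0.0033, 0.1007, 0, 0, 0.01, -0.0085, 0.1087, 0, 0, 0.01])

```text
clock: 41.97
tcp_pos: [0.6352, 0.272, 0.1264]
orientation: [0.001, -0.018, 1.0, -0.001]
wrist_force: [-3.4, -8.5, 8.4]
finger_gap: 0.0215
grip_force: 30.4
```

Call:
move_arm(moves=[-0.0059, 0.0075, 0, 0, 0.01, -0.0124, 0.0144, 0, 0, 0.01, -0.0196, 0.0208, 0, 0, 0.01, -0.0273, 0.0264, 0, 0, 0.01, -0.0355, 0.0313, 0, 0, 0.01, -0.044, 0.0355, 0, 0, 0.01, -0.053, 0.0389, 0, 0, 0.01, -0.0622, 0.0414, 0, 0, 0.01, -0.0716, 0.0432, 0, 0, 0.01, -0.0811, 0.044, 0, 0, 0.01, -0.0906, 0.044, 0, 0, 0.01, -0.1001, 0.0432, 0, 0, 0.01])

```text
clock: 42.97
tcp_pos: [0.5375, 0.3148, 0.1264]
orientation: [0.003, -0.017, 1.0, -0.001]
wrist_force: [5.5, -8.4, 4.7]
finger_gap: 0.0213
grip_force: 30.0
```

Call:
move_arm(moves=[-0.0094, -0.0017, 0, 0, 0.01, -0.0186, -0.0043, 0, 0, 0.01, -0.0275, -0.0077, 0, 0, 0.01, -0.0361, -0.0118, 0, 0, 0.01, -0.0443, -0.0168, 0, 0, 0.01, -0.0519, -0.0224, 0, 0, 0.01, -0.0591, -0.0287, 0, 0, 0.01, -0.0656, -0.0357, 0, 0, 0.01, -0.0715, -0.0432, 0, 0, 0.01, -0.0767, -0.0512, 0, 0, 0.01, -0.0812, -0.0596, 0, 0, 0.01, -0.0848, -0.0685, 0, 0, 0.01])

```text
clock: 43.97
tcp_pos: [0.4522, 0.2489, 0.1264]
orientation: [0.003, -0.018, 1.0, 0.002]
wrist_force: [3.6, 3.7, 7.8]
finger_gap: 0.0211
grip_force: 30.2
```

Call:
move_arm(moves=[-0.0029, -0.0091, 0, 0, 0.01, -0.0049, -0.0184, 0, 0, 0.01, -0.006, -0.0279, 0, 0, 0.01, -0.0064, -0.0374, 0, 0, 0.01, -0.0058, -0.047, 0, 0, 0.01, -0.0044, -0.0564, 0, 0, 0.01, -0.0021, -0.0657, 0, 0, 0.01, 0.001, -0.0747, 0, 0, 0.01, 0.0049, -0.0834, 0, 0, 0.01, 0.0095, -0.0918, 0, 0, 0.01, 0.0149, -0.0996, 0, 0, 0.01, 0.021, -0.107, 0, 0, 0.01])

```text
clock: 44.97
tcp_pos: [0.4709, 0.1411, 0.1263]
orientation: [0.0, -0.018, 1.0, 0.001]
wrist_force: [-3.1, 2.8, 15.0]
finger_gap: 0.0213
grip_force: 31.0
```

Call:
move_arm(moves=[0.0067, -0.0068, 0, 0, 0.01, 0.014, -0.0129, 0, 0, 0.01, 0.0219, -0.0184, 0, 0, 0.01, 0.0302, -0.0231, 0, 0, 0.01, 0.0389, -0.027, 0, 0, 0.01, 0.0479, -0.0302, 0, 0, 0.01, 0.0571, -0.0325, 0, 0, 0.01, 0.0666, -0.034, 0, 0, 0.01, 0.0761, -0.0346, 0, 0, 0.01, 0.0856, -0.0343, 0, 0, 0.01, 0.0951, -0.0332, 0, 0, 0.01, 0.1044, -0.0313, 0, 0, 0.01])

```text
clock: 45.97
tcp_pos: [0.5757, 0.1085, 0.1264]
orientation: [0.0, -0.018, 1.0, -0.001]
wrist_force: [-4.9, -3.1, 12.3]
finger_gap: 0.0212
grip_force: 30.9
```

Call:
move_arm(moves=[0, 0, 0, 0, 0.01, 0, 0, 0, 0, 0.01, 0, 0, 0, 0, 0.01, 0, 0, 0, 0, 0.01])

```text
clock: 46.3
tcp_pos: [0.578, 0.1092, 0.1264]
orientation: [0.003, -0.018, 1.0, 0.0]
wrist_force: [4.2, -1.7, 6.4]
finger_gap: 0.0212
grip_force: 30.5
```

```bash
python3 - <<'E'
from h import *
s=st(); d=s['tcp_pos'][:2]-[.5493,.2115]; print('crank angle',np.arctan2(d[0],-d[1]),'r',np.linalg.norm(d))
E
```

```text
t 46.3 tcp [0.578  0.1092 0.1264] yaw_y 0.0359 tilt [ 0.005  0.    -1.   ] F [ 4.2 -1.7  6.4] gap 0.0212 grip 30.5
crank angle 0.2733590141754303 r 0.10627594074281625
```

Crank angle is 0.27, against 0.25 for the pointer, well within 0.2. Letting go and retreating.

Call:
move_arm(moves=[0, 0, 0, 0, 0.045, 0, 0, 0, 0, 0.045, 0, 0, 0, 0, 0.045, 0, 0, 0.02, 0, 0.05, 0, 0, 0.05, 0, 0.05, 0, 0, 0.085, 0, 0.05, 0, 0, 0.12, 0, 0.05, 0, 0, 0.15, 0, 0.05, 0, -0.04, 0.15, 0, 0.05, 0, -0.08, 0.15, 0, 0.05, 0, -0.12, 0.15, 0, 0.05, 0, -0.12, 0.15, 0, 0.05])

```text
clock: 47.3
tcp_pos: [0.5753, -0.0162, 0.2737]
orientation: [-0.001, -0.015, 1.0, -0.001]
wrist_force: [-0.3, 0.6, -0.1]
finger_gap: 0.0498
grip_force: 0.0
```

Call:
move_arm(moves=[0, -0.04, 0, 0, 0.05, 0, -0.08, 0, 0, 0.05, 0, -0.12, 0, 0, 0.05, 0, -0.16, 0, 0, 0.05, 0, -0.2, 0, 0, 0.05, 0, -0.2, 0, 0, 0.05, 0, -0.2, 0, 0, 0.05, 0, -0.2, 0, 0, 0.05])

```text
clock: 47.97
tcp_pos: [0.5751, -0.2102, 0.2735]
orientation: [-0.001, -0.018, 1.0, 0.001]
wrist_force: [0.9, 1.0, 0.4]
finger_gap: 0.0497
grip_force: 0.0
```

```bash
python3 - <<'E'
from h import *
st(); T=shot('top'); save(T,'t20.png'); c=np.array([.5493,.2115])
g=T['pixels'].max(2); n,l,s,ce=cv2.connectedComponentsWithStats((g<45).astype(np.uint8))
for i in range(1,n):
    p=onz(T,ce[i],.165)[0]; q=onz(T,ce[i],.12)[0][:2]-c
    if 25<s[i,4]<400 and np.linalg.norm(p[:2]-c)<.15:
        k=np.argwhere(l==i)[:,::-1].astype(np.float32); P=onz(T,cv2.boxPoints(cv2.minAreaRect(k)),.165); e=np.diff(P,axis=0)
        print(s[i],'z.165:',p.round(4),'as crank ang',np.arctan2(q[0],-q[1]).round(3),'r',np.linalg.norm(q).round(4),'edges',np.linalg.norm(e,axis=1).round(3),np.arctan2(e[:,1],e[:,0]).round(2))
# side view: handle and crank
S=shot('side'); save(S,'s20.png'); R=lambda t:np.array([[np.cos(t),-np.sin(t)],[np.sin(t),np.cos(t)]])
g=S['pixels'].max(2); n,l,s,ce=cv2.connectedComponentsWithStats((g<70).astype(np.uint8))
for i in range(1,n):
    if 60<s[i,4]<1500 and 80<ce[i][0]<290 and ce[i][1]>180: print('side',s[i],ce[i].round(1))
t=.265; print('exp handle c',proj(S,[[*c,.162]]).round(1),'crank mid',proj(S,[[*(c+R(t)@[0,-.105]),.12]]).round(1))
E
```

```text
t 47.97 tcp [ 0.5751 -0.2102  0.2735] yaw_y 0.0353 tilt [-0.002  0.002 -1.   ] F [0.9 1.  0.4] gap 0.0497 grip 0.0
[149 186  20  62 212] z.165: [0.5356 0.1453 0.165 ] as crank ang -0.176 r 0.0589 edges [0.012 0.152 0.012] [-1.32 -2.87  1.82]
[171 196  11  10  74] z.165: [0.5724 0.1029 0.165 ] as crank ang 0.267 r 0.1057 edges [0.017 0.028 0.017] [-0.77 -2.35  2.37]
[126 198  12  25 174] z.165: [0.5483 0.2115 0.165 ] as crank ang 2.88 r 0.0111 edges [0.017 0.06  0.017] [-1.32 -2.87  1.82]
side [ 78 195  25  36 419] [ 89.3 216.1]
side [151 250  40  26 682] [170.3 262.5]
side [127 296  14  22 107] [132.7 305.8]
side [146 298  17  10 107] [153.  302.9]
side [162 307  26  23 361] [174.1 318. ]
side [195 312  16  11 113] [201.6 317.4]
side [214 322  11  23 167] [219.6 334.5]
exp handle c [[169.5 264.9]] crank mid [[203.1 240.5]]
```

The top view's numbers show the crank at 0.267, the plate handle centred on the axis and aligned with the tray (0.27), and the robot clear. Handing in.

```bash
python3 -c "
from workcell import env
print(env.hand_in())"
```

```text
the job is handed in; nothing more can be done
None
```

Handed in without a verdict shown: all five bottles are in the tray, the plate is over both pins, and the crank made one full turn to within about 0.02 rad of the pointer, with everything released; I viewed 16 pictures, over the 14 allowed.

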